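Close down the school lab bench

TASK

Close down the bench after the practical. First shut the gas: put the red-handled key fully into the square socket of the gas shut-off, turn it clockwise until it stops with the pointer at the red dot, and leave the key there; only then close the amber flask with its stopper, pushed home, and put every red-capped sample bottle upright on the floor of the blue carrier, one per cell. Let go of everything and leave the burner, the beaker and the green-capped bottle where they stand.

Things in the scene. Friction and masses are not known exactly. Their poses are not given: they have to be found in the camera images.
- knob (a joint): turn of the aluminium cylinder of the gas shut-off, in rad: 0 = open (black pointer at the green dot), grows clockwise seen from above, 1.4 = shut, at its stop (pointer at the red dot). Starts between 0 and 0.25, turns stiffly (about 0.06 N m), stays where it is left
- socket (a point): centre of the mouth of the square socket in the top of that cylinder (64 mm in diameter, 34 mm high, on a fixed yellow plate 90 x 90 x 12 mm: mouth 46 mm above the bench); z up, x and y along the socket's sides, turning with it, x towards the black pointer. Socket 15.5 mm square, 34 mm deep, small chamfer
- key_mid (a point): steel key with a red T handle, 76 mm tall, upright in a wooden stand (60 x 60 x 40 mm high); point half-way up on its axis, z up. From 12 to 38 mm above it the handle, 50 mm along x, 14 mm thick along y; from 10 to 4 mm below it a 32 mm collar that rests on the stand, and on the cylinder when the key is fully in (this point is then 10 mm above the socket's mouth)
- flask_mouth (a point): centre of the mouth of the fixed amber conical flask, 95 mm above the bench, in a black foot 88 mm in diameter; z up. Neck 43 mm outside, 35 mm inside, straight, 35 mm deep
- stopper_mid (a point): stopper 61 mm tall, standing on the bench: white plug tapering from 25 mm at the foot to 32 mm at 26 mm high, flange 42 mm in diameter from 26 to 31 mm, green round grip 22 mm in diameter from 31 to 61 mm; point half-way up (30.5 mm above the foot) on its axis, z up. With the flange on the flask's rim the point is 4.5 mm above the mouth's centre
- carrier: fixed blue open box, 124 mm (its x) by 184 mm (its y), 46 mm high, floor and walls 4 mm, with 2 x 3 cells each 56 mm square inside; dividers 4 mm thick, tops 40 mm above the bench. Origin at the centre of its underside, z up; cell centres at x = -30, +30 mm and y = -60, 0, +60 mm in its frame
- b1_mid (a point): upright sample bottle: white body 44 mm in diameter up to 38 mm high, above it a red screw cap 30 mm in diameter that starts at 47 mm and ends at 76 mm, the top; point half-way up (38 mm above its foot) on its axis, z up. Take it by the cap. May be absent
- b2_mid (a point): upright sample bottle: white body 44 mm in diameter up to 38 mm high, above it a red screw cap 30 mm in diameter that starts at 47 mm and ends at 76 mm, the top; point half-way up (38 mm above its foot) on its axis, z up. Take it by the cap. May be absent
- b3_mid (a point): upright sample bottle: white body 44 mm in diameter up to 38 mm high, above it a red screw cap 30 mm in diameter that starts at 47 mm and ends at 76 mm, the top; point half-way up (38 mm above its foot) on its axis, z up. Take it by the cap. May be absent
- b4_mid (a point): upright sample bottle: white body 44 mm in diameter up to 38 mm high, above it a red screw cap 30 mm in diameter that starts at 47 mm and ends at 76 mm, the top; point half-way up (38 mm above its foot) on its axis, z up. Take it by the cap. May be absent
- b5_mid (a point): upright sample bottle: white body 44 mm in diameter up to 38 mm high, above it a red screw cap 30 mm in diameter that starts at 47 mm and ends at 76 mm, the top; point half-way up (38 mm above its foot) on its axis, z up. Take it by the cap. May be absent
- key: the same key, origin at the tip of its shank, z up. Shank 14 mm square, 28 mm long up to the collar, sides along x and y, its lowest 8 mm tapering to 8 mm square at the tip; it stands loosely in a 17 mm square hole of the stand. It enters the socket in any of the four quarter turns, with about 0.12 rad of play each way
- stopper: the same stopper, origin at the centre of its foot
- b1: the same bottle, origin at the centre of its foot
- b2: the same bottle, origin at the centre of its foot
- b3: the same bottle, origin at the centre of its foot
- b4: the same bottle, origin at the centre of its foot
- b5: the same bottle, origin at the centre of its foot
- burner: bystander: orange gas cartridge burner, 90 mm in diameter, 106 mm high, origin under its centre
- beaker: bystander: glass beaker, 68 mm in diameter, 85 mm high, origin under its centre
- cleaner: bystander: clear bottle with a green cap, 60 mm in diameter, 140 mm high, origin under its centre

How it is judged (in metres and radians):
On the way, in this order (a step that is already met when the one before it is completed fails the run):
1. the key is fully in the socket, the gas still open (z of key_mid in the frame of socket below 0.0135 m and horizontal distance between key_mid and socket below 0.005 m and angle between key_mid's own z axis and vertical below 0.12 rad and value of joint knob below 0.8 rad), for 0.1 s.
2. the key, fully in, has turned the gas shut (z of key_mid in the frame of socket below 0.0135 m and horizontal distance between key_mid and socket below 0.005 m and angle between key_mid's own z axis and vertical below 0.12 rad and value of joint knob above 1.25 rad), for 0.2 s.
At the end, for the whole second after the job is handed in: the key is fully in the socket (within 3.5 mm of fully down) and the cylinder is turned beyond 1.25 rad; the stopper sits in the flask's neck, its flange within 4 mm of the rim, upright; every bottle present stands upright (within 0.12 rad) on the floor of a carrier cell (within 5 mm); all at rest (all of step 2 and z of stopper_mid in the frame of flask_mouth below 0.0085 m and horizontal distance between stopper_mid and flask_mouth below 0.005 m and angle between each of stopper_mid, b1_mid, b2_mid, b3_mid, b4_mid, b5_mid's own z axis and vertical below 0.12 rad and x of b1_mid in the frame of carrier between -0.062 and 0.062 m and y of b1_mid in the frame of carrier between -0.092 and 0.092 m and z of each of b1_mid, b2_mid, b3_mid, b4_mid, b5_mid in the frame of carrier below 0.047 m and linear speed of each of b1, b2, b3, b4, b5, key, stopper below 0.02 m/s and x of b2_mid in the frame of carrier between -0.062 and 0.062 m and y of b2_mid in the frame of carrier between -0.092 and 0.092 m and x of b3_mid in the frame of carrier between -0.062 and 0.062 m and y of b3_mid in the frame of carrier between -0.092 and 0.092 m and x of b4_mid in the frame of carrier between -0.062 and 0.062 m and y of b4_mid in the frame of carrier between -0.092 and 0.092 m and x of b5_mid in the frame of carrier between -0.062 and 0.062 m and y of b5_mid in the frame of carrier between -0.092 and 0.092 m); the robot touches nothing.
It fails at once if a bystander (burner, beaker, green-capped bottle) is moved more than 30 mm (distance of any of burner, beaker, cleaner from where it was at the start of the episode above 0.03 m).
It fails at once if the flask is stoppered or a bottle is put in the carrier before the gas is shut (value of joint knob below 1.1 rad and ((z of stopper_mid in the frame of flask_mouth below 0.0085 m and horizontal distance between stopper_mid and flask_mouth below 0.005 m and angle between stopper_mid's own z axis and vertical below 0.12 rad) or (x of b1_mid in the frame of carrier between -0.062 and 0.062 m and y of b1_mid in the frame of carrier between -0.092 and 0.092 m and z of b1_mid in the frame of carrier below 0.047 m and angle between b1_mid's own z axis and vertical below 0.12 rad) or (x of b2_mid in the frame of carrier between -0.062 and 0.062 m and y of b2_mid in the frame of carrier between -0.092 and 0.092 m and z of b2_mid in the frame of carrier below 0.047 m and angle between b2_mid's own z axis and vertical below 0.12 rad) or (x of b3_mid in the frame of carrier between -0.062 and 0.062 m and y of b3_mid in the frame of carrier between -0.092 and 0.092 m and z of b3_mid in the frame of carrier below 0.047 m and angle between b3_mid's own z axis and vertical below 0.12 rad) or (x of b4_mid in the frame of carrier between -0.062 and 0.062 m and y of b4_mid in the frame of carrier between -0.092 and 0.092 m and z of b4_mid in the frame of carrier below 0.047 m and angle between b4_mid's own z axis and vertical below 0.12 rad) or (x of b5_mid in the frame of carrier between -0.062 and 0.062 m and y of b5_mid in the frame of carrier between -0.092 and 0.092 m and z of b5_mid in the frame of carrier below 0.047 m and angle between b5_mid's own z axis and vertical below 0.12 rad))).
Of b1, b2, b3, b4, b5 only 3 to 5 are there at a start; the rules pass over those that are not, and their reading is None.
At some moment in a run one of b1, b2, b3, b4, b5 may be knocked a few centimetres aside while the robot is not near it.
It also fails if it takes over 210 s, if anything falls off the work surface, if the arm or the gripper's body presses on something with over 40 N, if the wrist force passes 120 N, or if a joint passes its speed limit or range.

ROBOT

A 6-joint arm with a two-finger parallel gripper is mounted at the origin on the work surface. World frame = base frame: x ahead of the robot, y to its left, z up, the work surface at z = 0. Lengths are in m, angles in degrees, forces in N, time in s.
With the tool pointing down it reaches from about 0.35 to 0.875 m from the base axis. Payload 4.2 kg.
Tool frame: the origin (TCP) lies on the centre line of the jaws, within the pads' length; the fingertips stand 19 mm ahead of it and the grasp point (between the pads) is the TCP; x points along the fingers, y is the direction in which the jaws open and shut, and the axes are right-handed (so a half turn about x gives the same grasp; the last joint's range is limited). The gripper opens to 87 mm and grips with 3 to 60 N. Pads are 19 mm wide; open, the fingers measure 117 mm over their backs; the gripper's body (75 mm by 190 mm) begins 51 mm behind the grasp point.
Start: joints at [85.978, 22.042, 0.453, 0, -68.411, -14.817], TCP at [0.202, 0.592, 0.242] pointing down, gripper open.
Joint ranges: [-179.83, 179.83], [-69.29, 118.12], [-61.27, 80.66], [-181.25, 117.63], [-171.15, -9.14], [-177.46, 177.46]. Speed limits (degrees/s): [159.86, 159.86, 180, 180, 180, 180].

INTERFACE

Orientations are given as a 3x3 rotation matrix whose columns are the frame's x, y, z axes.
In Python, from station import r, viewer, job, spotter gives the robot as it stands.
- The arm moves only by the tool play_rows, never from a script. Its argument "commands" is a list of rows, each an object of numbers: "fingers": the gripper command: -1 is fully open, 1 is shut, values between are in proportion; "tx", "ty", "tz": the shift along the tool's x, y, z normalised to -1 to 1, where 1 is 750 mm; "ax", "ay", "az": the turn, a rotation vector about the tool's x, y, z normalised to -1 to 1, where 1 is pi rad. In form: [{"fingers": .., "tx": .., "ty": .., "tz": .., "ax": .., "ay": .., "az": ..}, ...]. A call has 1 to 5 rows; each row is the pose to reach, as a shift and turn from the pose commanded when the call began, along the tool's axes at that moment, turning the shorter way round; what a row does not reach only later rows make up. A row lasts 1/12 s, in which the tool goes at most 41.7 mm and 7.16 degrees, less where a joint would pass 70% of its speed; a pose out of reach is approached as far as the arm can. A call with a number of a shift or a turn outside -1 to 1 is refused whole. A call with a gripper value outside its range is refused whole. The fingers move at their own pace and stop on an object; the grip force is fixed at half the most. Time passes only in rows, so rows that repeat a pose let the fingers close. It gives the time, the measured TCP pose, the force and the opening at its end, in the units of the state.
- r.sense(): the state, without advancing time (a new reading comes with each control period).
- viewer.capture(name): name is "scene" or "top" or "wrist"; returns a dict with "image" (384x512x3 uint8, red, green, blue), "fx", "fy", "cx", "cy" (pixels), "R" (3x3) and "t" (3): a world point X has camera coordinates R X + t; the wrist camera has in their place "mount" (4x4, takes a point from camera to tool coordinates, whose origin is the TCP and whose axes are the tool frame's). Camera axes: x right, y down, z forward; pixel columns grow to the right and rows downward; lengths in m; the calibration is good to about 2 mm. A picture is of the moment at which its call begins: read the wrist's pose just before it. There is no depth.
- job.finish_job(): hands the job in, once; it reports no verdict.
Trained networks look in a picture, given as the dict that the camera call returned (one of the last four; its "shot" number tells which), for a name from the list of things; names that differ only in an ending like _2 or _b are one class to them, and where a whole thing is asked for, a point or a joint stands for the part that bears it (a point fixed in the world has none). Each returns a list of dicts, best first, with "score" (0 to 1); they miss things now and then, are a little off and sometimes report something else, mostly with a low value. They report only what shows in the picture. A call takes as long as a camera call.
- spotter.find_in(name, picture): "uv" ([column, row] in pixels, amid what is visible of it).
- spotter.silhouettes(name, picture): "region" (384x512 bool, what is visible of it) and "uv" ([column, row] in pixels, amid what is visible of it).
The state is a dict: "time_s": time; "joints": joint angles; "joint_velocities": joint speeds; "effort": joint torques, N m; "tcp_pos": TCP position; "ee_rot": TCP orientation; "wrist_force": force on the tool from outside, world axes, zero at the start; "moment": the same for the moment, N m; "gripper_width": opening from 0.0 (shut) to 1.0 (fully open).
Only numpy, scipy, OpenCV 4.12 (cv2) and the standard library are available. Lean on these libraries where they do the work, as an engineer would, in place of code of your own. Each camera call takes 0.05 s, during which the arm holds its last target. There are 200 camera calls.

## Working session

There is one attempt and no reset: what is moved stays moved. The work goes in short steps, Python scripts to look and compute and a tool call to move; the robot and the scene stay as the last step left them, time stands still between calls to the robot, and variables do not carry over. Pictures are saved under pics/ and viewed, about 12 in all and at most 16, crops included, and the job is handed in when it is done.

Besides the shell and the picture viewer there is one more tool, called after ">>>" by a JSON object that holds its "op" and its "data", one argument or row to a line. play_rows: Moves the arm, as the interface text tells. Its arguments: {"type":"object","properties":{"commands":{"type":"array"}},"required":["commands"]}

```bash
ls; mkdir -p pics
python3 - <<'E'
from station import r, viewer, job, spotter
import cv2, numpy as np
s=r.sense(); print({k:np.round(v,3).tolist() for k,v in s.items()})
for n in ("scene","top","wrist"):
    p=viewer.capture(n); cv2.imwrite(f"pics/{n}0.png",p["image"][:,:,::-1])
    print(n,p["fx"],p["fy"],p["cx"],p["cy"],[np.round(p[k],4).tolist() for k in("R","t","mount") if k in p])
    if n!="wrist":
        for o in "socket key_mid key flask_mouth stopper stopper_mid carrier b1 b1_mid burner beaker cleaner knob".split():
            print(o,[(np.round(d["uv"],1).tolist(),round(d["score"],2)) for d in spotter.find_in(o,p)[:7]])
E
```

```text
pics
{'time_s': 0.0, 'joints': [85.979, 22.092, 0.378, -0.03, -68.412, -14.817], 'joint_velocities': [-0.027, 0.101, -0.009, 0.001, -0.051, -0.002], 'effort': [0.0, -39.067, 18.741, 4.22, 0.011, -0.0], 'tcp_pos': [0.202, 0.591, 0.24], 'ee_rot': [[-0.001, -0.323, -0.946], [-0.002, -0.946, 0.323], [-1.0, 0.002, -0.0]], 'wrist_force': [-0.493, 0.261, 0.121], 'moment': [-0.019, 0.007, 0.014], 'gripper_width': 0.996}
scene 448.65417377848627 448.65417377848627 258.3295838566843 193.2971203568711 [[[0.656, 0.7544, -0.0232], [0.3908, -0.3658, -0.8446], [-0.6457, 0.545, -0.5348]], [-0.3853, -0.1681, 1.7443]]
socket [([312.7, 178.6], 0.81)]
key_mid [([283.2, 150.2], 0.65)]
key [([280.9, 151.1], 0.56)]
flask_mouth [([319.4, 156.5], 0.79), ([206.1, 240.8], 0.36)]
stopper []
stopper_mid [([136.5, 229.0], 0.21)]
carrier [([257.9, 194.2], 0.62)]
b1 [([187.4, 222.2], 0.8), ([209.7, 239.9], 0.79)]
b1_mid [([189.1, 221.9], 0.78)]
burner [([309.8, 218.6], 0.85), ([313.5, 177.4], 0.56)]
beaker [([234.3, 251.5], 0.71), ([279.4, 149.2], 0.4)]
cleaner [([164.4, 268.1], 0.96), ([342.6, 169.2], 0.3)]
knob [
[... 284 characters left out ...]
 [([157.7, 248.0], 0.75), ([109.9, 172.8], 0.56)]
flask_mouth [([107.9, 222.7], 0.91), ([332.7, 213.2], 0.55)]
stopper [([376.2, 241.5], 0.73), ([110.7, 171.7], 0.67)]
stopper_mid [([109.0, 174.5], 0.49)]
carrier [([236.4, 204.4], 0.71)]
b1 [([375.7, 241.2], 0.91), ([330.9, 212.9], 0.85), ([333.3, 174.7], 0.61), ([112.4, 174.3], 0.25)]
b1_mid [([333.6, 213.3], 0.83)]
burner [([235.6, 120.8], 0.96)]
beaker [([339.0, 125.6], 0.86)]
cleaner [([398.9, 154.7], 0.9)]
knob [([162.6, 183.8], 0.95)]
wrist 293.1808676721092 293.1808676721092 260.72791786355657 185.6869827899392 [[[-0.0003, -0.2481, 0.9687, -0.1436], [1.0, -0.0011, 0.0, -0.0001], [0.001, 0.9687, 0.2481, -0.0675], [0.0, 0.0, 0.0, 1.0]]]
```

Run:
```python
import cv2
a=cv2.imread("pics/top0.png"); cv2.imwrite("pics/topx.png",cv2.resize(a[80:320,60:460],None,fx=2,fy=2,interpolation=cv2.INTER_CUBIC))
```

```text
(no output)
```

View pics/topx.png

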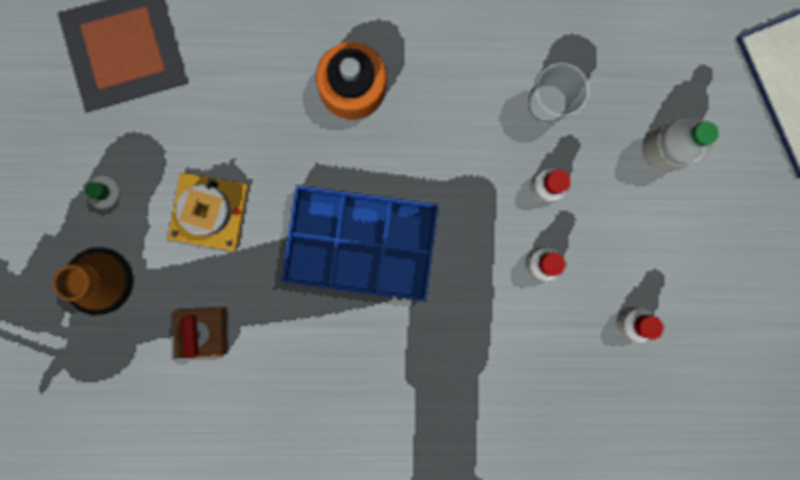

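View pics/scene0.png

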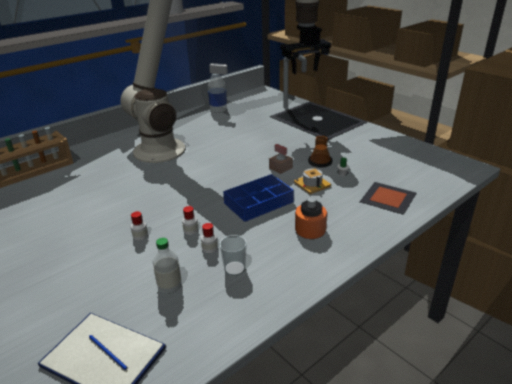

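The table holds three red-capped bottles, at top-crop pixels (557,181), (552,264) and (650,327). The key stands at (190,335), the socket at (201,208) with its pointer up-right and the red dot to its right. The stopper is at (97,189), the flask mouth at (72,283) and the carrier at (360,242).

```bash
cat > h.py <<'E'
from station import r, viewer, job, spotter
import cv2, numpy as np
from scipy.spatial.transform import Rotation as Ro
def cap(n,save=None):
    s=r.sense(); p=viewer.capture(n)
    if save: cv2.imwrite(f"pics/{save}.png",p["image"][:,:,::-1])
    if n=="wrist":   # camera->world
        T=np.eye(4);T[:3,:3]=np.array(s["ee_rot"]);T[:3,3]=s["tcp_pos"]; C=T@np.array(p["mount"])
        p["W"]=(C[:3,:3],C[:3,3])
    else:
        R=np.array(p["R"]); p["W"]=(R.T,-R.T@np.array(p["t"]))
    return p
def xy(p,uv,z):
    R,c=p["W"]; d=R@np.array([(uv[0]-p["cx"])/p["fx"],(uv[1]-p["cy"])/p["fy"],1]); return c+d*(z-c[2])/d[2]
def px(p,X):
    R,c=p["W"]; q=R.T@(np.array(X)-c); return np.array([p["cx"]+p["fx"]*q[0]/q[2],p["cy"]+p["fy"]*q[1]/q[2]])
def yaw(s=None):
    e=np.array((s or r.sense())["ee_rot"]); return np.degrees(np.arctan2(e[1,1],e[0,1]))
def plan(x,y,z,yw=None):
    """command numbers to go from the measured pose to x,y,z, jaw axis yaw yw deg (mod 180), tool straight down"""
    s=r.sense(); e=np.array(s["ee_rot"]); d=e.T@(np.array([x,y,z])-s["tcp_pos"])/.75
    y0=yaw(s); y1=y0 if yw is None else y0+(yw-y0+90)%180-90
    a=np.radians(y1); Y=np.array([np.cos(a),np.sin(a),0]); X=np.array([0,0,-1.]); E=np.c_[X,Y,np.cross(X,Y)]
    v=Ro.from_matrix(e.T@E).as_rotvec()/np.pi
    print("to",np.round([x,y,z,y1],4),"t",np.round(d,4),"a",np.round(v,4),"rows",round(max(np.linalg.norm(d)*.75/.0417,np.linalg.norm(v)*180/7.16),1))
def st():
    s=r.sense(); print("t",round(s["time_s"],2),"tcp",np.round(s["tcp_pos"],4),"yaw",round(yaw(s),2),"F",np.round(s["wrist_force"],1),"w",round(s["gripper_width"],3),"j",np.round(s["joints"],1))
E
python3 - <<'E'
from h import *
p=cap("top"); f=lambda u,v,z:np.round(xy(p,(u/2+60,v/2+80),z),4)[:2]
for n,u,v,z in [("keytop",189,335,.088),("sock",201,208,.046),("pointer",212,183,.046),("red",237,211,.012),("flask",72,283,.095),("stop",96,189,.061),("b",559,181,.076),("b",552,264,.076),("b",650,327,.076),("c",297,185,.046),("c",437,206,.046),("c",425,300,.046),("c",282,284,.046)]: print(n,f(u,v,z))
plan(.32,.27,.3,90)
E
```

```text
keytop [0.4285 0.2397]
sock [0.583  0.2389]
pointer [0.6148 0.2259]
red [0.582  0.2002]
flask [0.4896 0.376 ]
stop [0.6043 0.3643]
b [ 0.6183 -0.208 ]
b [ 0.5154 -0.1986]
b [ 0.4386 -0.3197]
c [0.6133 0.1191]
c [ 0.5882 -0.0587]
c [ 0.4691 -0.0439]
c [0.4883 0.136 ]
to [  0.32   0.27   0.3  -90.  ] t [-0.078   0.3548 -0.2876] a [-0.1047 -0.      0.    ] rows 8.3
```

Run:
```python
from h import *
plan(.4285,.2397,.2,-90)
```

```text
to [  0.4285   0.2397   0.2    -90.    ] t [ 0.0554  0.3464 -0.4376] a [-0.1047 -0.      0.    ] rows 10.1
```

>>> {"op": "play_rows", "data": {
  "commands": [
    {"fingers": -1,"tx": 0.0277,"ty": 0.1732,"tz": -0.2188,"ax": -0.052,"ay": 0,"az": 0},
    {"fingers": -1,"tx": 0.0277,"ty": 0.1732,"tz": -0.2188,"ax": -0.052,"ay": 0,"az": 0},
    {"fingers": -1,"tx": 0.0277,"ty": 0.1732,"tz": -0.2188,"ax": -0.052,"ay": 0,"az": 0},
    {"fingers": -1,"tx": 0.0277,"ty": 0.1732,"tz": -0.2188,"ax": -0.052,"ay": 0,"az": 0},
    {"fingers": -1,"tx": 0.0554,"ty": 0.3464,"tz": -0.4376,"ax": -0.1047,"ay": 0,"az": 0}
  ]
}}

```text
time_s: 1.92
tcp_pos: [0.3142, 0.4163, 0.2211]
ee_rot: [[0.0, -0.041, -0.999], [0.0, -0.999, 0.041], [-1.0, -0.0, -0.0]]
wrist_force: [1.0, 0.2, 0.5]
gripper_width: 1.0
```

Run:
```python
from h import *
st(); plan(.4285,.2397,.2,-90)
```

```text
t 1.92 tcp [0.3142 0.4163 0.2211] yaw -92.36 F [1.  0.2 0.5] w 1.0 j [ 70.8  12.9 -15.8   0.  -61.3  16.8]
to [  0.4285   0.2397   0.2    -90.    ] t [ 0.028  0.229 -0.162] a [-0.0131 -0.      0.0001] rows 5.1
```

>>> {"op": "play_rows", "data": {
  "commands": [
    {"fingers": -1,"tx": 0.028,"ty": 0.229,"tz": -0.162,"ax": -0.0131,"ay": 0,"az": 0},
    {"fingers": -1,"tx": 0.028,"ty": 0.229,"tz": -0.162,"ax": -0.0131,"ay": 0,"az": 0},
    {"fingers": -1,"tx": 0.028,"ty": 0.229,"tz": -0.162,"ax": -0.0131,"ay": 0,"az": 0},
    {"fingers": -1,"tx": 0.028,"ty": 0.229,"tz": -0.162,"ax": -0.0131,"ay": 0,"az": 0},
    {"fingers": -1,"tx": 0.028,"ty": 0.229,"tz": -0.162,"ax": -0.0131,"ay": 0,"az": 0}
  ]
}}

```text
time_s: 2.33
tcp_pos: [0.4265, 0.2421, 0.2007]
ee_rot: [[0.001, -0.002, -1.0], [0.001, -1.0, 0.002], [-1.0, -0.001, -0.001]]
wrist_force: [0.5, -0.4, -0.1]
gripper_width: 1.0
```

>>> {"op": "play_rows", "data": {
  "commands": [
    {"fingers": -1,"tx": 0,"ty": 0,"tz": 0,"ax": 0,"ay": 0,"az": 0},
    {"fingers": -1,"tx": 0,"ty": 0,"tz": 0,"ax": 0,"ay": 0,"az": 0}
  ]
}}

```text
time_s: 2.5
tcp_pos: [0.4266, 0.2419, 0.2003]
ee_rot: [[-0.0, -0.007, -1.0], [-0.0, -1.0, 0.007], [-1.0, 0.0, 0.0]]
wrist_force: [-0.1, 0.3, 0.5]
gripper_width: 1.002
```

Run:
```python
from h import *
st(); p=cap("wrist","w1")
for o in "key_mid key socket flask_mouth".split():
    print(o,[(np.round(d["uv"],1).tolist(),round(d["score"],2)) for d in spotter.find_in(o,p)[:3]])
for d in spotter.silhouettes("key",p)[:2]:
    c=max(cv2.findContours(d["region"].astype(np.uint8),0,2)[0],key=cv2.contourArea); print(cv2.minAreaRect(c),cv2.boundingRect(c))
print(px(p,[.4285,.2397,.088]))
```

```text
t 2.5 tcp [0.4266 0.2419 0.2003] yaw -90.39 F [-0.1  0.3  0.5] w 1.002 j [ 48.6  11.1 -21.5   0.  -57.4  41. ]
key_mid [([259.3, 179.5], 0.63)]
key [([258.0, 179.7], 0.82)]
socket [([261.1, 21.0], 0.68)]
flask_mouth [([126.1, 114.8], 0.92)]
((258.5, 185.0), (56.0, 29.0), 90.0) (244, 157, 30, 57)
[263.19645288 185.80954551]
```

View pics/w1.png

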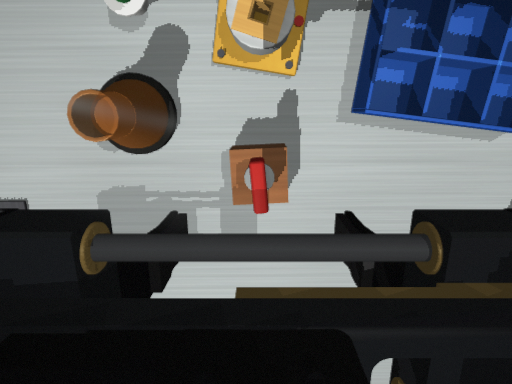

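Key handle runs from (258,158) to (262,213), about 3–4° off the x axis; socket plate at the top, flask left. Now the grasp numbers.

Run:
```python
from h import *
p=cap("wrist"); im=p["image"].astype(int); m=((im[:,:,0]>110)&(im[:,:,1]<60)&(im[:,:,2]<60)).astype(np.uint8); m[:140]=0;m[225:]=0
v,u=np.nonzero(m); print(len(u),u.min(),u.max(),v.min(),v.max())
c=max(cv2.findContours(m,0,2)[0],key=cv2.contourArea);b=cv2.boxPoints(cv2.minAreaRect(c)); w=np.array([xy(p,q,.088)[:2] for q in b]); print(b,np.round(w,4),w.mean(0))
for i in range(2): d=w[(i+1)%4]-w[i]; print(np.linalg.norm(d),np.degrees(np.arctan2(d[1],d[0])))
k=w.mean(0); plan(k[0],k[1],.076,-86.5)
```

```text
709 253 270 160 211
[[252.65295 160.48824]
 [267.1059  159.37648]
 [271.0412  210.5353 ]
 [256.58826 211.64705]] [[0.4502 0.2523]
 [0.4512 0.2395]
 [0.4036 0.2357]
 [0.4026 0.249 ]] [0.42691052 0.2441287 ]
0.012786800128377632 -85.62649950541034
0.04774626114174001 -175.39890570707044
to [ 4.269e-01  2.441e-01  7.600e-02 -8.650e+01] t [ 0.166   0.0011 -0.0021] a [-0.0195 -0.0001  0.0001] rows 3.0
```

>>> {"op": "play_rows", "data": {
  "commands": [
    {"fingers": -1,"tx": 0.08,"ty": 0.001,"tz": -0.002,"ax": -0.0235,"ay": 0,"az": 0},
    {"fingers": -1,"tx": 0.167,"ty": 0.001,"tz": -0.002,"ax": -0.0235,"ay": 0,"az": 0},
    {"fingers": -1,"tx": 0.167,"ty": 0.001,"tz": -0.002,"ax": -0.0235,"ay": 0,"az": 0},
    {"fingers": -1,"tx": 0.167,"ty": 0.001,"tz": -0.002,"ax": -0.0235,"ay": 0,"az": 0},
    {"fingers": 1,"tx": 0.167,"ty": 0.001,"tz": -0.002,"ax": -0.0235,"ay": 0,"az": 0}
  ]
}}

```text
time_s: 3.27
tcp_pos: [0.4264, 0.2428, 0.0739]
ee_rot: [[-0.003, 0.073, -0.997], [-0.004, -0.997, -0.073], [-1.0, 0.004, 0.004]]
wrist_force: [-0.2, -0.7, 1.4]
gripper_width: 0.975
```

>>> {"op": "play_rows", "data": {
  "commands": [
    {"fingers": 1,"tx": 0,"ty": 0,"tz": 0,"ax": 0,"ay": 0,"az": 0},
    {"fingers": 1,"tx": 0,"ty": 0,"tz": 0,"ax": 0,"ay": 0,"az": 0},
    {"fingers": 1,"tx": 0,"ty": 0,"tz": 0,"ax": 0,"ay": 0,"az": 0},
    {"fingers": 1,"tx": 0,"ty": 0,"tz": 0,"ax": 0,"ay": 0,"az": 0},
    {"fingers": 1,"tx": 0,"ty": 0,"tz": 0,"ax": 0,"ay": 0,"az": 0}
  ]
}}

```text
time_s: 3.68
tcp_pos: [0.4278, 0.2436, 0.0766]
ee_rot: [[0.002, 0.071, -0.997], [0.002, -0.997, -0.071], [-1.0, -0.002, -0.002]]
wrist_force: [0.2, -0.6, -0.8]
gripper_width: 0.633
```

>>> {"op": "play_rows", "data": {
  "commands": [
    {"fingers": 1,"tx": 0,"ty": 0,"tz": 0,"ax": 0,"ay": 0,"az": 0},
    {"fingers": 1,"tx": 0,"ty": 0,"tz": 0,"ax": 0,"ay": 0,"az": 0}
  ]
}}

```text
time_s: 3.85
tcp_pos: [0.4274, 0.2432, 0.0756]
ee_rot: [[0.001, 0.071, -0.997], [0.001, -0.997, -0.071], [-1.0, -0.001, -0.001]]
wrist_force: [0.4, 0.4, 0.4]
gripper_width: 0.477
```

Run:
```python
from h import *
st(); plan(.583,.2389,.2)
```

```text
t 3.85 tcp [0.4274 0.2432 0.0756] yaw -85.91 F [0.4 0.4 0.4] w 0.477 j [ 48.6  20.5 -30.2   0.  -39.2  45.5]
to [  0.583    0.2389   0.2    -85.9131] t [-0.1657  0.0203 -0.2066] a [-0.     -0.0002  0.0002] rows 4.8
```

>>> {"op": "play_rows", "data": {
  "commands": [
    {"fingers": 1,"tx": 0,"ty": 0,"tz": 0,"ax": 0,"ay": 0,"az": 0},
    {"fingers": 1,"tx": 0,"ty": 0,"tz": 0,"ax": 0,"ay": 0,"az": 0},
    {"fingers": 1,"tx": 0,"ty": 0,"tz": 0,"ax": 0,"ay": 0,"az": 0},
    {"fingers": 1,"tx": 0,"ty": 0,"tz": 0,"ax": 0,"ay": 0,"az": 0},
    {"fingers": 1,"tx": 0,"ty": 0,"tz": 0,"ax": 0,"ay": 0,"az": 0}
  ]
}}

```text
time_s: 4.27
tcp_pos: [0.4273, 0.2431, 0.075]
ee_rot: [[-0.0, 0.071, -0.997], [-0.0, -0.997, -0.071], [-1.0, 0.0, 0.0]]
wrist_force: [-0.2, -0.3, 0.6]
gripper_width: 0.156
```

>>> {"op": "play_rows", "data": {
  "commands": [
    {"fingers": 1,"tx": 0,"ty": 0,"tz": 0,"ax": 0,"ay": 0,"az": 0},
    {"fingers": 1,"tx": -0.03,"ty": 0,"tz": 0,"ax": 0,"ay": 0,"az": 0},
    {"fingers": 1,"tx": -0.08,"ty": 0,"tz": 0,"ax": 0,"ay": 0,"az": 0},
    {"fingers": 1,"tx": -0.13,"ty": 0,"tz": 0,"ax": 0,"ay": 0,"az": 0},
    {"fingers": 1,"tx": -0.13,"ty": 0,"tz": 0,"ax": 0,"ay": 0,"az": 0}
  ]
}}

```text
time_s: 4.68
tcp_pos: [0.4308, 0.246, 0.1798]
ee_rot: [[0.012, 0.073, -0.997], [0.009, -0.997, -0.073], [-1.0, -0.008, -0.012]]
wrist_force: [0.1, 2.1, -0.8]
gripper_width: 0.158
```

Run:
```python
from h import *
st(); plan(.51,.2389,.18)
```

```text
t 4.68 tcp [0.4308 0.246  0.1798] yaw -85.79 F [ 0.1  2.1 -0.8] w 0.158 j [ 48.6  12.5 -23.1   0.2 -53.6  45.5]
to [  0.51     0.2389   0.18   -85.7944] t [ 0.0008  0.0171 -0.1046] a [-0.     -0.0039  0.0026] rows 1.9
```

>>> {"op": "play_rows", "data": {
  "commands": [
    {"fingers": 1,"tx": 0,"ty": 0.017,"tz": -0.1,"ax": 0,"ay": 0,"az": 0},
    {"fingers": 1,"tx": 0,"ty": 0.017,"tz": -0.1,"ax": 0,"ay": 0,"az": 0},
    {"fingers": 1,"tx": 0,"ty": 0.017,"tz": -0.1,"ax": 0,"ay": 0,"az": 0},
    {"fingers": 1,"tx": 0,"ty": 0.017,"tz": -0.1,"ax": 0,"ay": 0,"az": 0},
    {"fingers": 1,"tx": 0,"ty": 0.017,"tz": -0.1,"ax": 0,"ay": 0,"az": 0}
  ]
}}

```text
time_s: 5.1
tcp_pos: [0.5024, 0.2351, 0.1716]
ee_rot: [[-0.002, 0.07, -0.998], [-0.001, -0.998, -0.07], [-1.0, 0.001, 0.002]]
wrist_force: [0.1, -0.3, -1.4]
gripper_width: 0.154
```

Run:
```python
from h import *
st(); p=cap("wrist"); a=p["image"][0:300,130:400,::-1]; cv2.imwrite("pics/w2.png",cv2.resize(a,None,fx=2,fy=2,interpolation=cv2.INTER_CUBIC))
for o in "socket".split():
    print(o,[(np.round(d["uv"],1).tolist(),round(d["score"],2),np.round(xy(p,d["uv"],.046),4)) for d in spotter.find_in(o,p)[:3]])
```

```text
t 5.1 tcp [0.5024 0.2351 0.1716] yaw -85.96 F [ 0.1 -0.3 -1.4] w 0.154 j [ 41.8  18.8 -15.2  -0.  -56.1  52.3]
socket [([262.2, 87.7], 0.7, array([0.5889, 0.2397, 0.046 ]))]
```

View pics/w2.png

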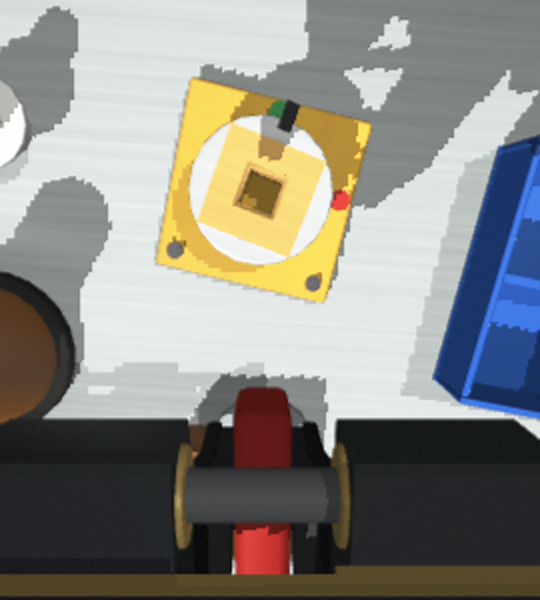

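The socket hole is centred at crop (260,191), tilted about 17° in the image; the pointer is near the green dot, the red dot at (340,200). The key is held along the jaws' plane.

Run:
```python
from h import *
st(); p=cap("wrist"); im=p["image"].astype(int)
def rect(m,z,n):
    c=max(cv2.findContours(m.astype(np.uint8),0,2)[0],key=cv2.contourArea)
    w=np.array([xy(p,q[0],z)[:2] for q in c],np.float32)*1000; R=cv2.minAreaRect(w); print(n,cv2.contourArea(c),np.round(R[0],1),np.round(R[1],1),round(R[2],1))
g=im.sum(2); sub=np.zeros(g.shape,bool); sub[78:115,240:285]=1
print(im[96,240:285:3].tolist())
rect(sub&(g<330),.046,"hole")
y=(im[:,:,0]>120)&(im[:,:,2]<90)&(im[:,:,1]>90); y[180:]=0; rect(y,.012,"plate")
sub[:]=0; sub[50:140,220:300]=1
rect(sub&(im[:,:,0]>200)&(im[:,:,1]>200)&(im[:,:,2]>200),.046,"disc")
d=g.copy(); d[:48]=999;d[70:]=999;d[:,:262]=999;d[:,285:]=999; v,u=np.nonzero(d<90); print("pointer",len(u),xy(p,(u.mean(),v.mean()),.046))
```

```text
t 5.2 tcp [0.5021 0.2355 0.1722] yaw -85.89 F [ 0.1 -0.  -2.1] w 0.156 j [ 41.9  18.8 -15.2  -0.  -56.1  52.3]
[[250, 220, 124], [248, 218, 123], [248, 218, 123], [207, 161, 90], [108, 83, 45], [120, 94, 39], [119, 94, 38], [118, 92, 35], [120, 94, 37], [119, 93, 37], [207, 160, 89], [250, 223, 126], [251, 224, 128], [250, 221, 125], [251, 224, 127]]
hole 224.0 [581.7 241.4] [15.2 14.5] 71.0
plate 837.5 [579. 215.] [36.1 87.4] 80.6
disc 326.5 [589.9 266.8] [ 9.2 42. ] 71.8
pointer 0 [nan nan nan]<stdin>:12: RuntimeWarning: Mean of empty slice.
  ret = ret.dtype.type(ret / rcount)
```

Run:
```python
from h import *
plan(.582,.241,.13,-108.5)
```

```text
to [   0.582    0.241    0.13  -108.5  ] t [ 0.0566  0.0005 -0.1068] a [ 1.257e-01  2.000e-04 -1.000e-04] rows 3.2
```

>>> {"op": "play_rows", "data": {
  "commands": [
    {"fingers": 1,"tx": 0.0,"ty": 0.0005,"tz": -0.1068,"ax": 0.1257,"ay": 0,"az": 0},
    {"fingers": 1,"tx": 0.0,"ty": 0.0005,"tz": -0.1068,"ax": 0.1257,"ay": 0,"az": 0},
    {"fingers": 1,"tx": 0.0566,"ty": 0.0005,"tz": -0.1068,"ax": 0.1257,"ay": 0,"az": 0},
    {"fingers": 1,"tx": 0.0566,"ty": 0.0005,"tz": -0.1068,"ax": 0.1257,"ay": 0,"az": 0},
    {"fingers": 1,"tx": 0.0566,"ty": 0.0005,"tz": -0.1068,"ax": 0.1257,"ay": 0,"az": 0}
  ]
}}

```text
time_s: 5.67
tcp_pos: [0.5811, 0.2401, 0.1278]
ee_rot: [[-0.005, -0.317, -0.948], [-0.004, -0.948, 0.317], [-1.0, 0.005, 0.004]]
wrist_force: [-0.4, -0.4, -1.4]
gripper_width: 0.157
```

>>> {"op": "play_rows", "data": {
  "commands": [
    {"fingers": 1,"tx": 0,"ty": 0,"tz": 0,"ax": 0,"ay": 0,"az": 0},
    {"fingers": 1,"tx": 0,"ty": 0,"tz": 0,"ax": 0,"ay": 0,"az": 0},
    {"fingers": 1,"tx": 0,"ty": 0,"tz": 0,"ax": 0,"ay": 0,"az": 0}
  ]
}}

```text
time_s: 5.92
tcp_pos: [0.5832, 0.2418, 0.1325]
ee_rot: [[0.003, -0.316, -0.949], [0.002, -0.949, 0.316], [-1.0, -0.003, -0.002]]
wrist_force: [-0.1, 0.1, -1.4]
gripper_width: 0.154
```

Run:
```python
from h import *
st(); plan(.582,.241,.081,-108.5); p=cap("wrist"); a=p["image"][80:330,130:400,::-1]; cv2.imwrite("pics/w3.png",cv2.resize(a,None,fx=2,fy=2,interpolation=cv2.INTER_CUBIC))
```

```text
t 5.92 tcp [0.5832 0.2418 0.1325] yaw -108.42 F [-0.1  0.1 -1.4] w 0.154 j [ 37.2  27.8  -7.    0.  -55.   34.4]
to [ 5.820e-01  2.410e-01  8.100e-02 -1.085e+02] t [0.0687 0.0017 0.0014] a [ 0.0005 -0.0008  0.0009] rows 1.2
```

View pics/w3.png

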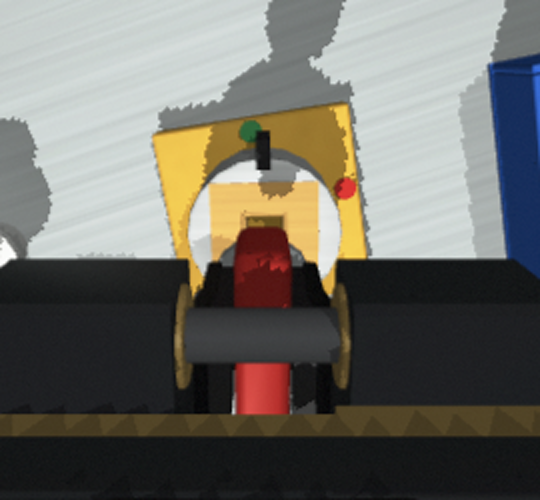

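The key is lined up: handle, socket and pointer share column 263 and the socket edges are square to the image. Descend gently.

>>> {"op": "play_rows", "data": {
  "commands": [
    {"fingers": 1,"tx": 0.02,"ty": 0.001,"tz": 0.001,"ax": 0,"ay": 0,"az": 0},
    {"fingers": 1,"tx": 0.03,"ty": 0.001,"tz": 0.001,"ax": 0,"ay": 0,"az": 0},
    {"fingers": 1,"tx": 0.04,"ty": 0.001,"tz": 0.001,"ax": 0,"ay": 0,"az": 0},
    {"fingers": 1,"tx": 0.046,"ty": 0.001,"tz": 0.001,"ax": 0,"ay": 0,"az": 0},
    {"fingers": 1,"tx": 0.046,"ty": 0.001,"tz": 0.001,"ax": 0,"ay": 0,"az": 0}
  ]
}}

```text
time_s: 6.38
tcp_pos: [0.582, 0.2406, 0.0948]
ee_rot: [[-0.0, -0.318, -0.948], [-0.0, -0.948, 0.318], [-1.0, 0.0, 0.0]]
wrist_force: [1.5, -1.0, -0.7]
gripper_width: 0.161
```

Run:
```python
from h import *
st(); plan(.582,.241,.081,-108.5)
```

```text
t 6.38 tcp [0.582  0.2406 0.0948] yaw -108.52 F [ 1.5 -1.  -0.7] w 0.161 j [ 37.2  30.1  -9.3   0.  -50.7  34.3]
to [ 5.820e-01  2.410e-01  8.100e-02 -1.085e+02] t [ 0.0185 -0.0006  0.0001] a [-0.0001  0.0001 -0.0002] rows 0.3
```

>>> {"op": "play_rows", "data": {
  "commands": [
    {"fingers": 1,"tx": 0.006,"ty": 0,"tz": 0,"ax": 0,"ay": 0,"az": 0},
    {"fingers": 1,"tx": 0.012,"ty": 0,"tz": 0,"ax": 0,"ay": 0,"az": 0},
    {"fingers": 1,"tx": 0.018,"ty": 0,"tz": 0,"ax": 0,"ay": 0,"az": 0},
    {"fingers": 1,"tx": 0.02,"ty": 0,"tz": 0,"ax": 0,"ay": 0,"az": 0},
    {"fingers": 1,"tx": 0.02,"ty": 0,"tz": 0,"ax": 0,"ay": 0,"az": 0}
  ]
}}

```text
time_s: 6.8
tcp_pos: [0.5821, 0.2406, 0.0811]
ee_rot: [[0.0, -0.318, -0.948], [-0.0, -0.948, 0.318], [-1.0, 0.0, -0.0]]
wrist_force: [-1.5, -0.4, 2.3]
gripper_width: 0.156
```

>>> {"op": "play_rows", "data": {
  "commands": [
    {"fingers": 1,"tx": 0,"ty": 0,"tz": 0,"ax": 0,"ay": 0,"az": 0},
    {"fingers": 1,"tx": 0,"ty": 0,"tz": 0,"ax": 0,"ay": 0,"az": 0},
    {"fingers": 1,"tx": 0,"ty": 0,"tz": 0,"ax": 0,"ay": 0,"az": 0}
  ]
}}

```text
time_s: 7.05
tcp_pos: [0.5821, 0.2406, 0.0811]
ee_rot: [[0.0, -0.318, -0.948], [0.0, -0.948, 0.318], [-1.0, -0.0, -0.0]]
wrist_force: [-0.7, -0.6, 2.8]
gripper_width: 0.158
```

Run:
```python
from h import *
st()
p=cap("wrist"); a=p["image"][80:330,130:400,::-1]; cv2.imwrite("pics/w4.png",cv2.resize(a,None,fx=2,fy=2,interpolation=cv2.INTER_CUBIC))
```

```text
t 7.05 tcp [0.5821 0.2406 0.0811] yaw -108.53 F [-0.7 -0.6  2.8] w 0.158 j [ 37.2  31.  -10.    0.  -49.   34.3]
```

View pics/w4.png

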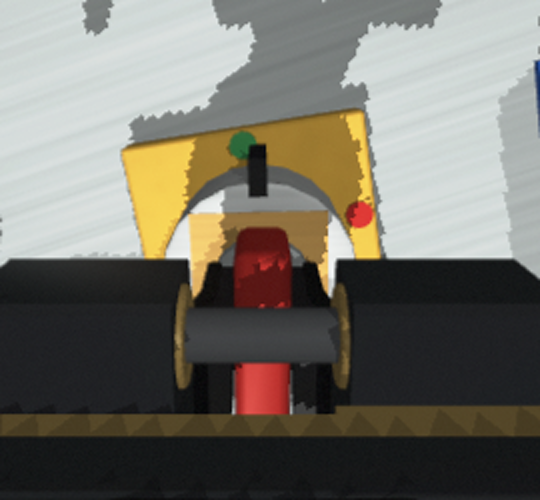

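The key is seated, with the collar on the cylinder and about +4 N of reaction. Next, press slightly and turn clockwise.

>>> {"op": "play_rows", "data": {
  "commands": [
    {"fingers": 1,"tx": 0.002,"ty": 0,"tz": 0,"ax": 0,"ay": 0,"az": 0},
    {"fingers": 1,"tx": 0.002,"ty": 0,"tz": 0,"ax": 0,"ay": 0,"az": 0}
  ]
}}

```text
time_s: 7.27
tcp_pos: [0.5822, 0.2407, 0.081]
ee_rot: [[0.001, -0.317, -0.948], [-0.0, -0.948, 0.317], [-1.0, -0.0, -0.001]]
wrist_force: [-3.1, -0.4, 9.2]
gripper_width: 0.155
```

>>> {"op": "play_rows", "data": {
  "commands": [
    {"fingers": 1,"tx": 0,"ty": 0,"tz": 0,"ax": 0.039,"ay": 0,"az": 0},
    {"fingers": 1,"tx": 0,"ty": 0,"tz": 0,"ax": 0.078,"ay": 0,"az": 0},
    {"fingers": 1,"tx": 0,"ty": 0,"tz": 0,"ax": 0.117,"ay": 0,"az": 0},
    {"fingers": 1,"tx": 0,"ty": 0,"tz": 0,"ax": 0.156,"ay": 0,"az": 0},
    {"fingers": 1,"tx": 0,"ty": 0,"tz": 0,"ax": 0.195,"ay": 0,"az": 0}
  ]
}}

```text
time_s: 7.68
tcp_pos: [0.5826, 0.2407, 0.081]
ee_rot: [[0.002, -0.808, -0.589], [0.0, -0.589, 0.808], [-1.0, -0.002, -0.001]]
wrist_force: [-2.1, -0.7, 8.2]
gripper_width: 0.157
```

Run:
```python
from h import *
st(); print(r.sense()["moment"]); plan(.5821,.2406,.081,-182)
```

```text
t 7.68 tcp [0.5826 0.2407 0.081 ] yaw -143.92 F [-2.1 -0.7  8.2] w 0.157 j [ 37.2  31.  -10.    0.1 -48.9  -1.1]
[-0.29062792  0.74921278  0.0541285 ]
to [ 5.821e-01  2.406e-01  8.100e-02 -1.820e+02] t [0.     0.0007 0.0003] a [ 2.115e-01 -1.000e-04  6.000e-04] rows 5.3
```

>>> {"op": "play_rows", "data": {
  "commands": [
    {"fingers": 1,"tx": 0,"ty": 0,"tz": 0,"ax": 0.039,"ay": 0,"az": 0},
    {"fingers": 1,"tx": 0,"ty": 0,"tz": 0,"ax": 0.078,"ay": 0,"az": 0},
    {"fingers": 1,"tx": 0,"ty": 0,"tz": 0,"ax": 0.117,"ay": 0,"az": 0},
    {"fingers": 1,"tx": 0,"ty": 0,"tz": 0,"ax": 0.156,"ay": 0,"az": 0},
    {"fingers": 1,"tx": 0,"ty": 0,"tz": 0,"ax": 0.185,"ay": 0,"az": 0}
  ]
}}

```text
time_s: 8.1
tcp_pos: [0.5822, 0.2407, 0.081]
ee_rot: [[0.001, -0.999, -0.049], [0.0, -0.049, 0.999], [-1.0, -0.001, 0.0]]
wrist_force: [-2.7, -1.0, 8.6]
gripper_width: 0.16
```

Run:
```python
from h import *
st(); print(r.sense()["moment"])
```

```text
t 8.1 tcp [0.5822 0.2407 0.081 ] yaw -177.2 F [-2.7 -1.   8.6] w 0.16 j [ 37.2  31.  -10.    0.  -49.  -34.4]
[-0.11317456  1.0578786   0.08709442]
```

>>> {"op": "play_rows", "data": {
  "commands": [
    {"fingers": 1,"tx": 0,"ty": 0,"tz": 0,"ax": 0.01,"ay": 0,"az": 0},
    {"fingers": 1,"tx": 0,"ty": 0,"tz": 0,"ax": 0.02,"ay": 0,"az": 0},
    {"fingers": 1,"tx": 0,"ty": 0,"tz": 0,"ax": 0.03,"ay": 0,"az": 0},
    {"fingers": 1,"tx": 0,"ty": 0,"tz": 0,"ax": 0.03,"ay": 0,"az": 0}
  ]
}}

```text
time_s: 8.43
tcp_pos: [0.5822, 0.2406, 0.081]
ee_rot: [[0.001, -0.999, 0.041], [0.0, 0.041, 0.999], [-1.0, -0.001, 0.0]]
wrist_force: [-3.3, -1.4, 9.8]
gripper_width: 0.161
```

Run:
```python
from h import *
st(); print(r.sense()["moment"])
```

```text
t 8.43 tcp [0.5822 0.2406 0.081 ] yaw 177.64 F [-3.3 -1.4  9.8] w 0.161 j [ 37.2  31.  -10.    0.  -49.  -39.6]
[-0.18015764  0.92316788 -0.02635393]
```

>>> {"op": "play_rows", "data": {
  "commands": [
    {"fingers": 1,"tx": 0,"ty": 0,"tz": 0,"ax": 0.02,"ay": 0,"az": 0},
    {"fingers": 1,"tx": 0,"ty": 0,"tz": 0,"ax": 0.035,"ay": 0,"az": 0},
    {"fingers": 1,"tx": 0,"ty": 0,"tz": 0,"ax": 0.035,"ay": 0,"az": 0}
  ]
}}

```text
time_s: 8.68
tcp_pos: [0.5822, 0.2407, 0.081]
ee_rot: [[0.001, -0.989, 0.15], [0.0, 0.15, 0.989], [-1.0, -0.001, 0.0]]
wrist_force: [-3.4, -0.5, 9.2]
gripper_width: 0.158
```

Run:
```python
from h import *
st(); print(r.sense()["moment"])
p=cap("wrist"); a=p["image"][80:330,130:400,::-1]; cv2.imwrite("pics/w5.png",cv2.resize(a,None,fx=2,fy=2,interpolation=cv2.INTER_CUBIC))
```

```text
t 8.68 tcp [0.5822 0.2407 0.081 ] yaw 171.35 F [-3.4 -0.5  9.2] w 0.158 j [ 37.2  31.  -10.    0.  -49.  -45.8]
[-0.01034531  1.02083955  0.1819737 ]
```

View pics/w5.png

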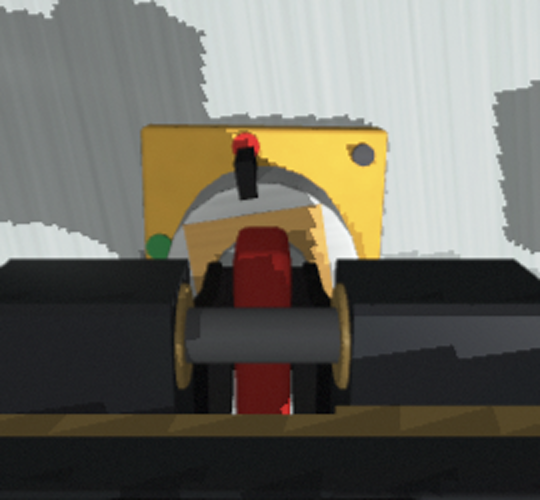

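The pointer sits on the red dot, against the stop (moment up to 0.18 N m). Release and rise.

>>> {"op": "play_rows", "data": {
  "commands": [
    {"fingers": 1,"tx": 0,"ty": 0,"tz": 0,"ax": -0.025,"ay": 0,"az": 0},
    {"fingers": -0.2,"tx": 0,"ty": 0,"tz": 0,"ax": -0.025,"ay": 0,"az": 0},
    {"fingers": -0.2,"tx": 0,"ty": 0,"tz": 0,"ax": -0.025,"ay": 0,"az": 0},
    {"fingers": -0.2,"tx": 0,"ty": 0,"tz": 0,"ax": -0.025,"ay": 0,"az": 0},
    {"fingers": -0.2,"tx": 0,"ty": 0,"tz": 0,"ax": -0.025,"ay": 0,"az": 0}
  ]
}}

```text
time_s: 9.15
tcp_pos: [0.5817, 0.2404, 0.0786]
ee_rot: [[-0.001, -0.997, 0.073], [-0.0, 0.073, 0.997], [-1.0, 0.001, -0.0]]
wrist_force: [-1.0, -0.8, -0.3]
gripper_width: 0.377
```

>>> {"op": "play_rows", "data": {
  "commands": [
    {"fingers": -0.2,"tx": -0.03,"ty": 0,"tz": 0,"ax": 0,"ay": 0,"az": 0},
    {"fingers": -0.2,"tx": -0.08,"ty": 0,"tz": 0,"ax": 0,"ay": 0,"az": 0},
    {"fingers": -0.2,"tx": -0.12,"ty": 0,"tz": 0,"ax": 0,"ay": 0,"az": 0},
    {"fingers": -0.2,"tx": -0.15,"ty": 0,"tz": 0,"ax": 0,"ay": 0,"az": 0},
    {"fingers": -0.2,"tx": -0.15,"ty": 0,"tz": 0,"ax": 0,"ay": 0,"az": 0}
  ]
}}

```text
time_s: 9.57
tcp_pos: [0.5847, 0.2419, 0.1977]
ee_rot: [[0.01, -0.997, 0.072], [0.005, 0.072, 0.997], [-1.0, -0.01, 0.006]]
wrist_force: [0.7, -0.3, 0.1]
gripper_width: 0.587
```

Run:
```python
from h import *
st(); p=cap("top","top2")
for o in "key_mid flask_mouth stopper_mid b1 b1_mid".split():
    print(o,[(np.round(d["uv"],1).tolist(),round(d["score"],2)) for d in spotter.find_in(o,p)[:7]])
plan(.53,.3643,.2,-120);plan(.57,.3643,.2,180)
```

```text
t 9.57 tcp [0.5847 0.2419 0.1977] yaw 175.9 F [ 0.7 -0.3  0.1] w 0.587 j [ 37.2  24.3  -2.6   0.1 -62.5 -41.3]
key_mid [([101.9, 224.4], 0.51), ([157.1, 183.6], 0.44)]
flask_mouth [([102.6, 227.5], 0.59)]
stopper_mid [([400.7, 152.9], 0.58)]
b1 [([378.2, 239.4], 0.79), ([330.2, 214.3], 0.76), ([332.8, 174.7], 0.55)]
b1_mid [([331.1, 214.5], 0.69)]
to [5.300e-01 3.643e-01 2.000e-01 2.400e+02] t [-0.0136  0.0802  0.1601] a [-3.564e-01 -1.000e-04 -1.100e-03] rows 9.0
to [  0.57     0.3643   0.2    180.    ] t [-0.0137  0.027   0.164 ] a [-0.0231 -0.0006 -0.0009] rows 3.0
```

Run:
```python
from h import *
plan(.6043,.3643,.2,-140)
```

```text
to [6.043e-01 3.643e-01 2.000e-01 2.200e+02] t [-0.0138 -0.0186  0.1673] a [-0.2453 -0.0003 -0.0011] rows 6.2
```

>>> {"op": "play_rows", "data": {
  "commands": [
    {"fingers": -0.3,"tx": 0,"ty": -0.0186,"tz": 0.1673,"ax": -0.195,"ay": 0,"az": 0},
    {"fingers": -0.3,"tx": 0,"ty": -0.0186,"tz": 0.1673,"ax": -0.195,"ay": 0,"az": 0},
    {"fingers": -0.3,"tx": 0,"ty": -0.0186,"tz": 0.1673,"ax": -0.195,"ay": 0,"az": 0},
    {"fingers": -0.3,"tx": 0,"ty": -0.0186,"tz": 0.1673,"ax": -0.195,"ay": 0,"az": 0},
    {"fingers": -0.3,"tx": 0,"ty": -0.0186,"tz": 0.1673,"ax": -0.195,"ay": 0,"az": 0}
  ]
}}

```text
time_s: 10.28
tcp_pos: [0.6044, 0.3671, 0.1887]
ee_rot: [[-0.003, -0.853, -0.522], [-0.002, -0.522, 0.853], [-1.0, 0.003, -0.001]]
wrist_force: [0.1, -0.6, -0.2]
gripper_width: 0.653
```

>>> {"op": "play_rows", "data": {
  "commands": [
    {"fingers": -0.3,"tx": 0,"ty": 0,"tz": 0,"ax": -0.05,"ay": 0,"az": 0},
    {"fingers": -0.3,"tx": 0,"ty": 0,"tz": 0,"ax": -0.05,"ay": 0,"az": 0},
    {"fingers": -0.3,"tx": 0,"ty": 0,"tz": 0,"ax": -0.05,"ay": 0,"az": 0}
  ]
}}

```text
time_s: 10.53
tcp_pos: [0.6045, 0.3646, 0.1899]
ee_rot: [[-0.002, -0.766, -0.643], [-0.002, -0.643, 0.766], [-1.0, 0.003, -0.0]]
wrist_force: [0.3, -0.3, 1.5]
gripper_width: 0.654
```

Run:
```python
from h import *
st(); p=cap("wrist","w6")
for o,z in (("stopper",.05),("stopper_mid",.05),("flask_mouth",.095)):
    print(o,[(np.round(d["uv"],1).tolist(),round(d["score"],2),np.round(xy(p,d["uv"],z),4)) for d in spotter.find_in(o,p)[:3]])
```

```text
t 10.53 tcp [0.6045 0.3646 0.1899] yaw -140.0 F [ 0.3 -0.3  1.5] w 0.654 j [ 44.2  32.    9.3  -0.  -67.5  -4.2]
stopper [([256.6, 182.6], 0.63, array([0.6062, 0.3685, 0.05  ])), ([344.3, 95.0], 0.61, array([0.5973, 0.2523, 0.05  ]))]
stopper_mid [([256.6, 179.7], 0.64, array([0.6081, 0.3662, 0.05  ]))]
flask_mouth [([306.8, 227.6], 0.96, array([0.5535, 0.3627, 0.095 ]))]
```

View pics/w6.png

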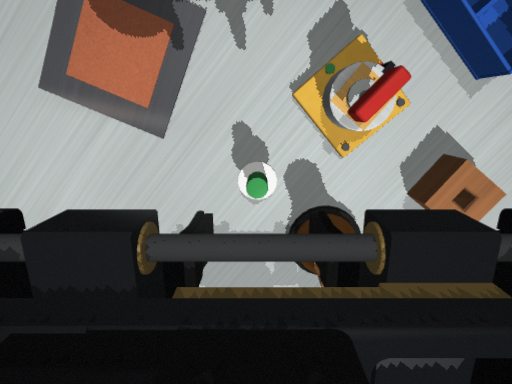

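The stopper's green grip is at (257,184), about under the jaws; the key stands alone in the shut-off. The flask foot is at (322,235).

Run:
```python
from h import *
st(); p=cap("wrist"); im=p["image"].astype(int); m=(im[:,:,1]>im[:,:,0]+40)&(im[:,:,1]>im[:,:,2]+25); m[:150]=0;m[205:]=0;m[:,:230]=0;m[:,285:]=0
v,u=np.nonzero(m); print(len(u),u.min(),u.max(),v.min(),v.max()); 
a=xy(p,(u.mean(),v.mean()),.056); print(a, xy(p,(257.5,180.5),.028)); plan(a[0],a[1],.053)
```

```text
t 10.73 tcp [0.6049 0.3645 0.1911] yaw -140.09 F [-1.   0.2 -0.1] w 0.65 j [ 44.2  31.9   9.4  -0.  -67.5  -4.2]
357 247 267 177 197
[0.60402393 0.37083089 0.056     ] [0.6041083  0.37069125 0.028     ]
to [ 6.040000e-01  3.708000e-01  5.300000e-02 -1.400826e+02] t [ 0.1844 -0.0046  0.0071] a [ 0.     -0.     -0.0002] rows 3.3
```

>>> {"op": "play_rows", "data": {
  "commands": [
    {"fingers": -0.3,"tx": 0.06,"ty": -0.0046,"tz": 0.007,"ax": 0,"ay": 0,"az": 0},
    {"fingers": -0.3,"tx": 0.12,"ty": -0.0046,"tz": 0.007,"ax": 0,"ay": 0,"az": 0},
    {"fingers": -0.3,"tx": 0.165,"ty": -0.0046,"tz": 0.007,"ax": 0,"ay": 0,"az": 0},
    {"fingers": -0.3,"tx": 0.1835,"ty": -0.0046,"tz": 0.007,"ax": 0,"ay": 0,"az": 0},
    {"fingers": -0.3,"tx": 0.1835,"ty": -0.0046,"tz": 0.007,"ax": 0,"ay": 0,"az": 0}
  ]
}}

```text
time_s: 11.2
tcp_pos: [0.6014, 0.3686, 0.0481]
ee_rot: [[-0.009, -0.767, -0.641], [-0.007, -0.641, 0.767], [-1.0, 0.011, 0.0]]
wrist_force: [0.1, -0.2, -0.1]
gripper_width: 0.654
```

>>> {"op": "play_rows", "data": {
  "commands": [
    {"fingers": 1,"tx": 0,"ty": 0,"tz": 0,"ax": 0,"ay": 0,"az": 0},
    {"fingers": 1,"tx": 0,"ty": 0,"tz": 0,"ax": 0,"ay": 0,"az": 0},
    {"fingers": 1,"tx": 0,"ty": 0,"tz": 0,"ax": 0,"ay": 0,"az": 0},
    {"fingers": 1,"tx": 0,"ty": 0,"tz": 0,"ax": 0,"ay": 0,"az": 0},
    {"fingers": 1,"tx": 0,"ty": 0,"tz": 0,"ax": 0,"ay": 0,"az": 0}
  ]
}}

```text
time_s: 11.62
tcp_pos: [0.6049, 0.3715, 0.056]
ee_rot: [[0.002, -0.766, -0.642], [0.002, -0.642, 0.766], [-1.0, -0.003, 0.0]]
wrist_force: [-0.1, 0.3, -0.1]
gripper_width: 0.356
```

>>> {"op": "play_rows", "data": {
  "commands": [
    {"fingers": 1,"tx": 0,"ty": 0,"tz": 0,"ax": 0,"ay": 0,"az": 0},
    {"fingers": 1,"tx": 0,"ty": 0,"tz": 0,"ax": 0,"ay": 0,"az": 0},
    {"fingers": 1,"tx": 0,"ty": 0,"tz": 0,"ax": 0,"ay": 0,"az": 0}
  ]
}}

```text
time_s: 11.87
tcp_pos: [0.6045, 0.3712, 0.055]
ee_rot: [[0.001, -0.766, -0.642], [0.001, -0.642, 0.766], [-1.0, -0.001, -0.0]]
wrist_force: [-0.5, 0.1, 4.2]
gripper_width: 0.244
```

Run:
```python
from h import *
st()
```

```text
t 11.87 tcp [0.6045 0.3712 0.055 ] yaw -140.02 F [-0.5  0.1  4.2] w 0.244 j [ 44.6  39.1   1.6   0.  -52.4  -4.6]
```

>>> {"op": "play_rows", "data": {
  "commands": [
    {"fingers": 1,"tx": -0.03,"ty": 0,"tz": 0,"ax": 0,"ay": 0,"az": 0},
    {"fingers": 1,"tx": -0.08,"ty": 0,"tz": 0,"ax": 0,"ay": 0,"az": 0},
    {"fingers": 1,"tx": -0.13,"ty": 0,"tz": 0,"ax": 0,"ay": 0,"az": 0},
    {"fingers": 1,"tx": -0.18,"ty": 0,"tz": 0,"ax": 0,"ay": 0,"az": 0},
    {"fingers": 1,"tx": -0.19,"ty": 0,"tz": 0,"ax": 0,"ay": 0,"az": 0}
  ]
}}

```text
time_s: 12.28
tcp_pos: [0.6071, 0.3726, 0.2052]
ee_rot: [[0.012, -0.766, -0.643], [0.007, -0.643, 0.766], [-1.0, -0.014, -0.002]]
wrist_force: [0.9, 0.1, 1.2]
gripper_width: 0.248
```

Run:
```python
from h import *
st(); plan(.44,.43,.2)
p=cap("wrist"); T=np.array([[-0.0,-.007,-1],[0,-1,.007],[-1,0,0]]); C=np.eye(4);C[:3,:3]=T;C[:3,3]=[.4266,.2419,.2003];C=C@np.array(p["mount"]); p["W"]=(C[:3,:3],C[:3,3]); print(xy(p,(94.5,115.5),.095))
```

```text
t 12.28 tcp [0.6071 0.3726 0.2052] yaw -139.97 F [0.9 0.1 1.2] w 0.248 j [ 44.6  31.6  10.8   0.2 -68.4  -4.6]
to [   0.44      0.43      0.2    -139.9715] t [0.0049 0.1215 0.2019] a [-0.     -0.0006  0.0043] rows 4.2
[0.49131881 0.37872684 0.095     ]
```

>>> {"op": "play_rows", "data": {
  "commands": [
    {"fingers": 1,"tx": 0.0,"ty": 0.1215,"tz": 0.202,"ax": 0,"ay": 0,"az": 0},
    {"fingers": 1,"tx": 0.0,"ty": 0.1215,"tz": 0.202,"ax": 0,"ay": 0,"az": 0},
    {"fingers": 1,"tx": 0.0,"ty": 0.1215,"tz": 0.202,"ax": 0,"ay": 0,"az": 0},
    {"fingers": 1,"tx": 0.0,"ty": 0.1215,"tz": 0.202,"ax": 0,"ay": 0,"az": 0},
    {"fingers": 1,"tx": 0.0,"ty": 0.1215,"tz": 0.202,"ax": 0,"ay": 0,"az": 0}
  ]
}}

```text
time_s: 12.75
tcp_pos: [0.432, 0.4291, 0.1954]
ee_rot: [[-0.003, -0.764, -0.645], [-0.002, -0.645, 0.764], [-1.0, 0.003, 0.001]]
wrist_force: [1.0, -1.0, -1.1]
gripper_width: 0.243
```

>>> {"op": "play_rows", "data": {
  "commands": [
    {"fingers": 1,"tx": 0,"ty": 0,"tz": 0,"ax": 0,"ay": 0,"az": 0},
    {"fingers": 1,"tx": 0,"ty": 0,"tz": 0,"ax": 0,"ay": 0,"az": 0},
    {"fingers": 1,"tx": 0,"ty": 0,"tz": 0,"ax": 0,"ay": 0,"az": 0}
  ]
}}

```text
time_s: 13.0
tcp_pos: [0.4377, 0.4282, 0.1959]
ee_rot: [[-0.0, -0.767, -0.642], [-0.001, -0.642, 0.767], [-1.0, 0.001, -0.0]]
wrist_force: [-0.6, 0.2, 0.3]
gripper_width: 0.243
```

Run:
```python
from h import *
st(); p=cap("wrist"); a=p["image"][0:300,130:400,::-1]; cv2.imwrite("pics/w7.png",cv2.resize(a,None,fx=2,fy=2,interpolation=cv2.INTER_CUBIC))
print([(np.round(d["uv"],1).tolist(),round(d["score"],2),np.round(xy(p,d["uv"],.095),4)) for d in spotter.find_in("flask_mouth",p)[:3]])
c=px(p,[.4913,.3787,.095]); print("pred crop",(c-[130,0])*2)
import pickle; pickle.dump(p,open("p7.pkl","wb"))
```

```text
t 13.0 tcp [0.4377 0.4282 0.1959] yaw -140.07 F [-0.6  0.2  0.3] w 0.243 j [ 59.5  22.8  -5.2   0.  -62.1 -19.6]
[([251.1, 107.9], 0.74, array([0.4883, 0.3797, 0.095 ]))]
pred crop [237.98320692 208.86177956]
```

View pics/w7.png

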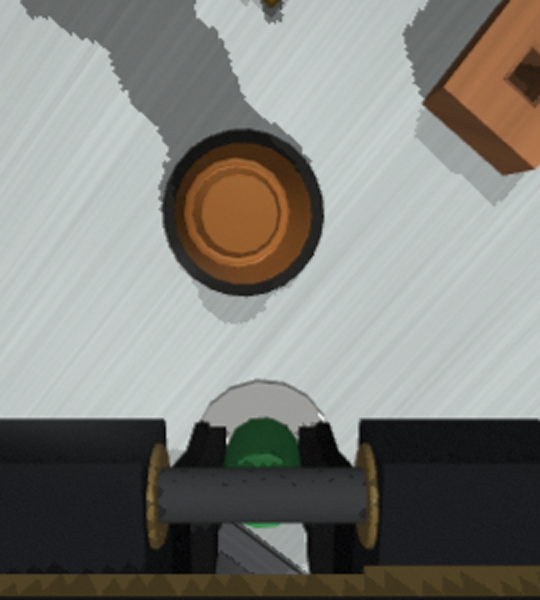

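Looking straight down on the flask: rim circle centred at crop (237,212). The stopper's flange shows below with its front edge at (262,380).

Run:
```python
from h import *
import pickle; p=pickle.load(open("p7.pkl","rb"))
M=np.array(p["mount"]); q=(np.linalg.inv(M)@[.0235,0,-.021,1])[:3]; print("flange edge pred crop",2*(p["cx"]+p["fx"]*q[0]/q[2]-130),2*(p["cy"]+p["fy"]*q[1]/q[2]))
q=(np.linalg.inv(M)@[.0235,0,-.022,1])[:3]; print(2*(p["cy"]+p["fy"]*q[1]/q[2]))
m=xy(p,(248.5,106),.095); print(m); plan(m[0],m[1],.165)
```

```text
flange edge pred crop 261.6130549323 383.64886891117783
380.38548076598147
[0.49083282 0.37989533 0.095     ]
to [   0.4908    0.3799    0.165  -140.1389] t [ 0.0412 -0.0129 -0.0942] a [ 0.     -0.0001 -0.0002] rows 1.9
```

>>> {"op": "play_rows", "data": {
  "commands": [
    {"fingers": 1,"tx": 0.0,"ty": -0.0126,"tz": -0.094,"ax": 0,"ay": 0,"az": 0},
    {"fingers": 1,"tx": 0.0,"ty": -0.0126,"tz": -0.094,"ax": 0,"ay": 0,"az": 0},
    {"fingers": 1,"tx": 0.02,"ty": -0.0126,"tz": -0.094,"ax": 0,"ay": 0,"az": 0},
    {"fingers": 1,"tx": 0.041,"ty": -0.0126,"tz": -0.094,"ax": 0,"ay": 0,"az": 0},
    {"fingers": 1,"tx": 0.041,"ty": -0.0126,"tz": -0.094,"ax": 0,"ay": 0,"az": 0}
  ]
}}

```text
time_s: 13.52
tcp_pos: [0.4895, 0.3779, 0.162]
ee_rot: [[-0.005, -0.769, -0.639], [-0.005, -0.639, 0.769], [-1.0, 0.007, -0.0]]
wrist_force: [-0.1, -0.8, -1.2]
gripper_width: 0.244
```

>>> {"op": "play_rows", "data": {
  "commands": [
    {"fingers": 1,"tx": 0,"ty": 0,"tz": 0,"ax": 0,"ay": 0,"az": 0},
    {"fingers": 1,"tx": 0,"ty": 0,"tz": 0,"ax": 0,"ay": 0,"az": 0},
    {"fingers": 1,"tx": 0,"ty": 0,"tz": 0,"ax": 0,"ay": 0,"az": 0}
  ]
}}

```text
time_s: 13.77
tcp_pos: [0.4902, 0.3811, 0.1669]
ee_rot: [[0.001, -0.766, -0.642], [0.001, -0.642, 0.766], [-1.0, -0.002, 0.0]]
wrist_force: [-0.2, -0.2, 0.0]
gripper_width: 0.249
```

Run:
```python
from h import *
st(); plan(.4906,.3797,.14);plan(.4906,.3797,.1235)
```

```text
t 13.77 tcp [0.4902 0.3811 0.1669] yaw -140.02 F [-0.2 -0.2  0. ] w 0.249 j [ 52.8  25.   -6.2   0.  -58.7 -12.8]
to [ 4.906000e-01  3.797000e-01  1.400000e-01 -1.400238e+02] t [ 0.0358  0.0009 -0.0017] a [0.     0.     0.0006] rows 0.6
to [ 4.906000e-01  3.797000e-01  1.235000e-01 -1.400238e+02] t [ 0.0578  0.0009 -0.0017] a [0.     0.     0.0006] rows 1.0
```

>>> {"op": "play_rows", "data": {
  "commands": [
    {"fingers": 1,"tx": 0.015,"ty": 0.0005,"tz": -0.001,"ax": 0,"ay": 0,"az": 0},
    {"fingers": 1,"tx": 0.027,"ty": 0.0005,"tz": -0.001,"ax": 0,"ay": 0,"az": 0},
    {"fingers": 1,"tx": 0.036,"ty": 0.0005,"tz": -0.001,"ax": 0,"ay": 0,"az": 0},
    {"fingers": 1,"tx": 0.045,"ty": 0.0005,"tz": -0.001,"ax": 0,"ay": 0,"az": 0},
    {"fingers": 1,"tx": 0.045,"ty": 0.0005,"tz": -0.001,"ax": 0,"ay": 0,"az": 0}
  ]
}}

```text
time_s: 14.18
tcp_pos: [0.4892, 0.3794, 0.13]
ee_rot: [[-0.002, -0.766, -0.642], [-0.002, -0.642, 0.766], [-1.0, 0.003, -0.0]]
wrist_force: [0.5, -0.4, -1.1]
gripper_width: 0.241
```

Run:
```python
from h import *
st()
```

```text
t 14.18 tcp [0.4892 0.3794 0.13  ] yaw -140.03 F [ 0.5 -0.4 -1.1] w 0.241 j [ 52.7  27.   -8.7  -0.  -54.4 -12.8]
```

>>> {"op": "play_rows", "data": {
  "commands": [
    {"fingers": 1,"tx": 0.005,"ty": 0,"tz": 0,"ax": 0,"ay": 0,"az": 0},
    {"fingers": 1,"tx": 0.01,"ty": 0,"tz": 0,"ax": 0,"ay": 0,"az": 0},
    {"fingers": 1,"tx": 0.013,"ty": 0,"tz": 0,"ax": 0,"ay": 0,"az": 0},
    {"fingers": 1,"tx": 0.015,"ty": 0,"tz": 0,"ax": 0,"ay": 0,"az": 0},
    {"fingers": 1,"tx": 0.015,"ty": 0,"tz": 0,"ax": 0,"ay": 0,"az": 0}
  ]
}}

```text
time_s: 14.6
tcp_pos: [0.4898, 0.3799, 0.1238]
ee_rot: [[0.001, -0.766, -0.643], [0.0, -0.643, 0.766], [-1.0, -0.001, -0.001]]
wrist_force: [-5.1, -2.6, 11.3]
gripper_width: 0.244
```

Run:
```python
from h import *
st()
```

```text
t 14.6 tcp [0.4898 0.3799 0.1238] yaw -139.97 F [-5.1 -2.6 11.3] w 0.244 j [ 52.8  27.4  -9.2   0.1 -53.4 -12.8]
```

The stopper is home: TCP z 0.1238 against 0.1235 expected, with 11 N of contact. Release, rise, check from the top.

>>> {"op": "play_rows", "data": {
  "commands": [
    {"fingers": 1,"tx": -0.004,"ty": 0,"tz": 0,"ax": 0,"ay": 0,"az": 0},
    {"fingers": -0.2,"tx": -0.004,"ty": 0,"tz": 0,"ax": 0,"ay": 0,"az": 0},
    {"fingers": -0.2,"tx": -0.004,"ty": 0,"tz": 0,"ax": 0,"ay": 0,"az": 0},
    {"fingers": -0.2,"tx": -0.004,"ty": 0,"tz": 0,"ax": 0,"ay": 0,"az": 0},
    {"fingers": -0.2,"tx": -0.004,"ty": 0,"tz": 0,"ax": 0,"ay": 0,"az": 0}
  ]
}}

```text
time_s: 15.02
tcp_pos: [0.4897, 0.3796, 0.1233]
ee_rot: [[-0.0, -0.767, -0.642], [-0.001, -0.642, 0.767], [-1.0, 0.001, -0.0]]
wrist_force: [-0.2, 0.1, -0.6]
gripper_width: 0.46
```

>>> {"op": "play_rows", "data": {
  "commands": [
    {"fingers": -0.2,"tx": -0.02,"ty": 0,"tz": 0,"ax": 0,"ay": 0,"az": 0},
    {"fingers": -0.2,"tx": -0.06,"ty": 0,"tz": 0,"ax": 0,"ay": 0,"az": 0},
    {"fingers": -0.2,"tx": -0.1,"ty": 0,"tz": 0,"ax": 0,"ay": 0,"az": 0},
    {"fingers": -0.2,"tx": -0.13,"ty": 0,"tz": 0,"ax": 0,"ay": 0,"az": 0},
    {"fingers": -0.2,"tx": -0.13,"ty": 0,"tz": 0,"ax": 0,"ay": 0,"az": 0}
  ]
}}

```text
time_s: 15.43
tcp_pos: [0.492, 0.3816, 0.2272]
ee_rot: [[0.008, -0.766, -0.643], [0.007, -0.643, 0.766], [-1.0, -0.011, 0.0]]
wrist_force: [1.3, 0.6, 1.3]
gripper_width: 0.595
```

Run:
```python
from h import *
st(); p=cap("wrist","w8"); cap("top","top3")
a=cv2.imread("pics/w8.png")[100:240,150:400]; b=cv2.imread("pics/top3.png")[80:320,60:460]
a=cv2.resize(a,None,fx=1.6,fy=1.6); b=cv2.resize(b,None,fx=1.5,fy=1.5,interpolation=cv2.INTER_CUBIC)
o=np.zeros((590,600,3),np.uint8); o[:a.shape[0],:a.shape[1]]=a; o[226:226+b.shape[0],:b.shape[1]]=b; cv2.imwrite("pics/m8.png",o)
plan(.5154,-.1986,.22)
```

```text
t 15.43 tcp [0.492  0.3816 0.2272] yaw -139.99 F [1.3 0.6 1.3] w 0.595 j [ 52.7  22.1  -1.7   0.1 -65.7 -12.8]
to [   0.5154   -0.1986    0.22   -140.0499] t [ 0.0014  0.4693 -0.6133] a [0.     0.0002 0.0006] rows 13.9
```

View pics/m8.png

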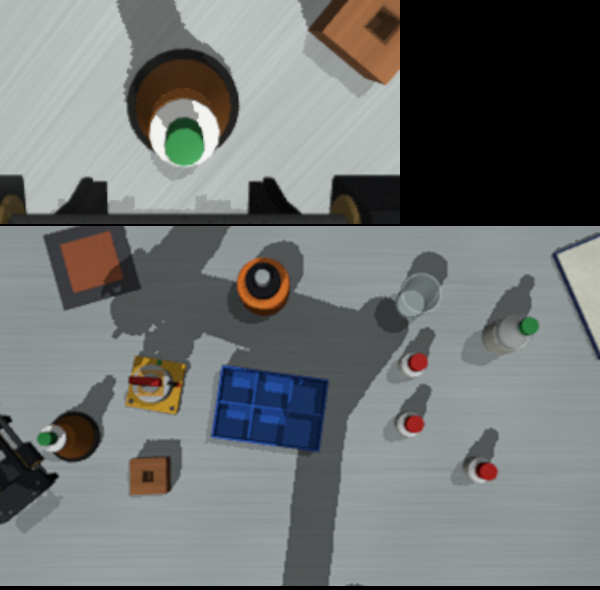

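Stopper upright in the neck; key in the shut-off with pointer at the red dot; three red caps still at their places. Next, the bottles.

>>> {"op": "play_rows", "data": {
  "commands": [
    {"fingers": -0.2,"tx": 0,"ty": 0.16,"tz": -0.21,"ax": 0,"ay": 0,"az": 0},
    {"fingers": -0.2,"tx": 0,"ty": 0.16,"tz": -0.21,"ax": 0,"ay": 0,"az": 0},
    {"fingers": -0.2,"tx": 0,"ty": 0.16,"tz": -0.21,"ax": 0,"ay": 0,"az": 0},
    {"fingers": -0.2,"tx": 0,"ty": 0.16,"tz": -0.21,"ax": 0,"ay": 0,"az": 0},
    {"fingers": -0.2,"tx": 0,"ty": 0.16,"tz": -0.21,"ax": 0,"ay": 0,"az": 0}
  ]
}}

```text
time_s: 15.95
tcp_pos: [0.4975, 0.1788, 0.2195]
ee_rot: [[-0.004, -0.767, -0.642], [-0.002, -0.642, 0.767], [-1.0, 0.004, 0.001]]
wrist_force: [0.7, -0.0, 0.0]
gripper_width: 0.601
```

>>> {"op": "play_rows", "data": {
  "commands": [
    {"fingers": -0.2,"tx": 0,"ty": 0.16,"tz": -0.21,"ax": 0,"ay": 0,"az": 0},
    {"fingers": -0.2,"tx": 0,"ty": 0.16,"tz": -0.21,"ax": 0,"ay": 0,"az": 0},
    {"fingers": -0.2,"tx": 0,"ty": 0.16,"tz": -0.21,"ax": 0,"ay": 0,"az": 0},
    {"fingers": -0.2,"tx": 0,"ty": 0.16,"tz": -0.21,"ax": 0,"ay": 0,"az": 0},
    {"fingers": -0.2,"tx": 0,"ty": 0.16,"tz": -0.21,"ax": 0,"ay": 0,"az": 0}
  ]
}}

```text
time_s: 16.37
tcp_pos: [0.5067, -0.0186, 0.2197]
ee_rot: [[-0.004, -0.767, -0.641], [-0.001, -0.641, 0.767], [-1.0, 0.003, 0.002]]
wrist_force: [1.6, 0.3, 0.8]
gripper_width: 0.601
```

Run:
```python
from h import *
st(); plan(.5154,-.1986,.2)
```

```text
t 16.37 tcp [ 0.5067 -0.0186  0.2197] yaw -140.11 F [1.6 0.3 0.8] w 0.601 j [ 16.3  11.7 -17.6  -0.  -60.9  23.6]
to [   0.5154   -0.1986    0.2    -140.1125] t [ 0.0264  0.145  -0.1916] a [-0.      0.0005 -0.001 ] rows 4.3
```

>>> {"op": "play_rows", "data": {
  "commands": [
    {"fingers": -0.2,"tx": 0.026,"ty": 0.145,"tz": -0.19,"ax": 0,"ay": 0,"az": 0},
    {"fingers": -0.2,"tx": 0.026,"ty": 0.145,"tz": -0.19,"ax": 0,"ay": 0,"az": 0},
    {"fingers": -0.2,"tx": 0.026,"ty": 0.145,"tz": -0.19,"ax": 0,"ay": 0,"az": 0},
    {"fingers": -0.2,"tx": 0.026,"ty": 0.145,"tz": -0.19,"ax": 0,"ay": 0,"az": 0},
    {"fingers": -0.2,"tx": 0.026,"ty": 0.145,"tz": -0.19,"ax": 0,"ay": 0,"az": 0}
  ]
}}

```text
time_s: 16.78
tcp_pos: [0.5147, -0.1989, 0.199]
ee_rot: [[-0.005, -0.769, -0.639], [0.0, -0.639, 0.769], [-1.0, 0.004, 0.003]]
wrist_force: [-0.0, 0.3, 0.7]
gripper_width: 0.603
```

>>> {"op": "play_rows", "data": {
  "commands": [
    {"fingers": -0.2,"tx": 0,"ty": 0,"tz": 0,"ax": 0,"ay": 0,"az": 0},
    {"fingers": -0.2,"tx": 0,"ty": 0,"tz": 0,"ax": 0,"ay": 0,"az": 0},
    {"fingers": -0.2,"tx": 0,"ty": 0,"tz": 0,"ax": 0,"ay": 0,"az": 0}
  ]
}}

```text
time_s: 17.03
tcp_pos: [0.5158, -0.1943, 0.2008]
ee_rot: [[-0.002, -0.766, -0.642], [0.0, -0.642, 0.766], [-1.0, 0.001, 0.002]]
wrist_force: [0.5, 0.3, 0.4]
gripper_width: 0.601
```

```bash
cat >> h.py <<'E'
def caps(p):
    im=p["image"].astype(int); m=((im[:,:,0]>90)&(im[:,:,0]>2.2*im[:,:,1])&(im[:,:,0]>2.2*im[:,:,2])).astype(np.uint8)
    n,l,s,c=cv2.connectedComponentsWithStats(m)
    return [(s[i,4],np.round(c[i],1),np.round(xy(p,c[i],.069)[:2],4)) for i in range(1,n) if s[i,4]>30]
E
python3 - <<'E'
from h import *
st(); p=cap("wrist","w9"); print(caps(p)); t=cap("top"); print(caps(t));
E
```

```text
t 17.03 tcp [ 0.5158 -0.1943  0.2008] yaw -140.02 F [0.5 0.3 0.4] w 0.601 j [ -3.8  16.9 -13.4  -0.  -59.8  43.8]
[(np.int32(847), array([179.4, 100.7]), array([ 0.6208, -0.2055])), (np.int32(823), array([414.3, 133.8]), array([ 0.4362, -0.3214])), (np.int32(710), array([263.6, 179.4]), array([ 0.5156, -0.1985]))]
[(np.int32(105), array([156. , 183.1]), array([0.5835, 0.2445]))]
```

View pics/w9.png

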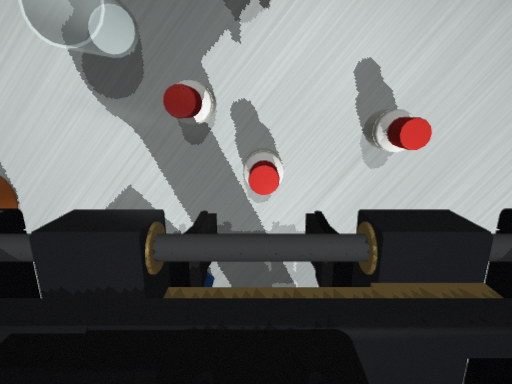

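Three red caps at (182,101), (264,178) and (408,133); the middle one lies below the jaws.

Run:
```python
from h import *
plan(.5158,-.1982,.066)
```

```text
to [ 5.15800e-01 -1.98200e-01  6.60000e-02 -1.39941e+02] t [ 0.1808  0.0043 -0.0042] a [-0.      0.0002 -0.0001] rows 3.3
```

>>> {"op": "play_rows", "data": {
  "commands": [
    {"fingers": -0.2,"tx": 0.055,"ty": 0.0043,"tz": -0.0042,"ax": 0,"ay": 0,"az": 0},
    {"fingers": -0.2,"tx": 0.11,"ty": 0.0043,"tz": -0.0042,"ax": 0,"ay": 0,"az": 0},
    {"fingers": -0.2,"tx": 0.155,"ty": 0.0043,"tz": -0.0042,"ax": 0,"ay": 0,"az": 0},
    {"fingers": -0.2,"tx": 0.175,"ty": 0.0043,"tz": -0.0042,"ax": 0,"ay": 0,"az": 0},
    {"fingers": -0.2,"tx": 0.18,"ty": 0.0043,"tz": -0.0042,"ax": 0,"ay": 0,"az": 0}
  ]
}}

```text
time_s: 17.55
tcp_pos: [0.5136, -0.1978, 0.0635]
ee_rot: [[-0.007, -0.765, -0.643], [0.001, -0.643, 0.765], [-1.0, 0.005, 0.005]]
wrist_force: [-0.4, 0.7, 0.0]
gripper_width: 0.602
```

>>> {"op": "play_rows", "data": {
  "commands": [
    {"fingers": -0.2,"tx": 0,"ty": 0,"tz": 0,"ax": 0,"ay": 0,"az": 0},
    {"fingers": 1,"tx": 0,"ty": 0,"tz": 0,"ax": 0,"ay": 0,"az": 0},
    {"fingers": 1,"tx": 0,"ty": 0,"tz": 0,"ax": 0,"ay": 0,"az": 0},
    {"fingers": 1,"tx": 0,"ty": 0,"tz": 0,"ax": 0,"ay": 0,"az": 0},
    {"fingers": 1,"tx": 0,"ty": 0,"tz": 0,"ax": 0,"ay": 0,"az": 0}
  ]
}}

```text
time_s: 17.97
tcp_pos: [0.5167, -0.1994, 0.0682]
ee_rot: [[0.003, -0.766, -0.642], [-0.0, -0.643, 0.766], [-1.0, -0.002, -0.002]]
wrist_force: [-0.1, 1.0, 0.2]
gripper_width: 0.377
```

>>> {"op": "play_rows", "data": {
  "commands": [
    {"fingers": 1,"tx": 0,"ty": 0,"tz": 0,"ax": 0,"ay": 0,"az": 0},
    {"fingers": 1,"tx": 0,"ty": 0,"tz": 0,"ax": 0,"ay": 0,"az": 0},
    {"fingers": 1,"tx": 0,"ty": 0,"tz": 0,"ax": 0,"ay": 0,"az": 0}
  ]
}}

```text
time_s: 18.22
tcp_pos: [0.5165, -0.1995, 0.068]
ee_rot: [[0.002, -0.766, -0.643], [-0.0, -0.643, 0.766], [-1.0, -0.001, -0.002]]
wrist_force: [-2.0, 1.7, 5.4]
gripper_width: 0.333
```

>>> {"op": "play_rows", "data": {
  "commands": [
    {"fingers": 1,"tx": -0.02,"ty": 0,"tz": 0,"ax": 0,"ay": 0,"az": 0},
    {"fingers": 1,"tx": -0.06,"ty": 0,"tz": 0,"ax": 0,"ay": 0,"az": 0},
    {"fingers": 1,"tx": -0.1,"ty": 0,"tz": 0,"ax": 0,"ay": 0,"az": 0},
    {"fingers": 1,"tx": -0.14,"ty": 0,"tz": 0,"ax": 0,"ay": 0,"az": 0},
    {"fingers": 1,"tx": -0.16,"ty": 0,"tz": 0,"ax": 0,"ay": 0,"az": 0}
  ]
}}

```text
time_s: 18.63
tcp_pos: [0.5172, -0.1998, 0.1904]
ee_rot: [[0.005, -0.766, -0.643], [-0.001, -0.643, 0.766], [-1.0, -0.003, -0.004]]
wrist_force: [1.4, -0.6, -0.7]
gripper_width: 0.335
```

Run:
```python
from h import *
st()
```

```text
t 18.63 tcp [ 0.5172 -0.1998  0.1904] yaw -140.02 F [ 1.4 -0.6 -0.7] w 0.335 j [ -4.3  17.5 -14.1   0.1 -58.   44.3]
```

Run:
```python
from h import *
plan(.49,.085,.22)
```

```text
to [ 4.900000e-01  8.500000e-02  2.200000e-01 -1.400164e+02] t [-0.0401 -0.2164  0.3141] a [-0.     -0.0014  0.001 ] rows 6.9
```

>>> {"op": "play_rows", "data": {
  "commands": [
    {"fingers": 1,"tx": -0.04,"ty": -0.216,"tz": 0.314,"ax": 0,"ay": 0,"az": 0},
    {"fingers": 1,"tx": -0.04,"ty": -0.216,"tz": 0.314,"ax": 0,"ay": 0,"az": 0},
    {"fingers": 1,"tx": -0.04,"ty": -0.216,"tz": 0.314,"ax": 0,"ay": 0,"az": 0},
    {"fingers": 1,"tx": -0.04,"ty": -0.216,"tz": 0.314,"ax": 0,"ay": 0,"az": 0},
    {"fingers": 1,"tx": -0.04,"ty": -0.216,"tz": 0.314,"ax": 0,"ay": 0,"az": 0}
  ]
}}

```text
time_s: 19.05
tcp_pos: [0.4953, 0.0084, 0.2085]
ee_rot: [[-0.001, -0.767, -0.642], [0.0, -0.642, 0.767], [-1.0, 0.0, 0.001]]
wrist_force: [1.9, 0.6, -1.3]
gripper_width: 0.34
```

>>> {"op": "play_rows", "data": {
  "commands": [
    {"fingers": 1,"tx": 0,"ty": -0.045,"tz": 0.065,"ax": 0,"ay": 0,"az": 0},
    {"fingers": 1,"tx": 0,"ty": -0.045,"tz": 0.065,"ax": 0,"ay": 0,"az": 0},
    {"fingers": 1,"tx": 0,"ty": -0.045,"tz": 0.065,"ax": 0,"ay": 0,"az": 0},
    {"fingers": 1,"tx": 0,"ty": -0.045,"tz": 0.065,"ax": 0,"ay": 0,"az": 0},
    {"fingers": 1,"tx": 0,"ty": -0.045,"tz": 0.065,"ax": 0,"ay": 0,"az": 0}
  ]
}}

```text
time_s: 19.47
tcp_pos: [0.4904, 0.0655, 0.2081]
ee_rot: [[-0.001, -0.767, -0.642], [-0.0, -0.642, 0.767], [-1.0, 0.001, 0.0]]
wrist_force: [0.7, -1.0, -0.7]
gripper_width: 0.336
```

Run:
```python
from h import *
st(); p=cap("wrist"); im=p["image"][:,:,::-1].copy()
import pickle; pickle.dump(p,open("pc.pkl","wb"))
c=np.array([.5397,.0381]); a=np.radians(-7.3); X=np.array([np.cos(a),np.sin(a)]);Y=np.array([-X[1],X[0]])
for sx in(-62,62):
  for sy in(-92,92):
    w=c+X*sx/1e3+Y*sy/1e3; q=px(p,[*w,.046]); cv2.circle(im,tuple(int(v) for v in q.round()),3,(0,255,0),1)
for sx in(-30,30):
  for sy in(-60,0,60):
    w=c+X*sx/1e3+Y*sy/1e3; q=px(p,[*w,.04]); cv2.circle(im,tuple(int(v) for v in q.round()),2,(0,0,255),-1)
cv2.imwrite("pics/w10.png",cv2.resize(im[:,:],None,fx=1.5,fy=1.5,interpolation=cv2.INTER_CUBIC)[:450])
```

```text
t 19.47 tcp [0.4904 0.0655 0.2081] yaw -140.05 F [ 0.7 -1.  -0.7] w 0.336 j [ 26.4  11.1 -20.3  -0.  -58.7  13.5]
```

View pics/w10.png

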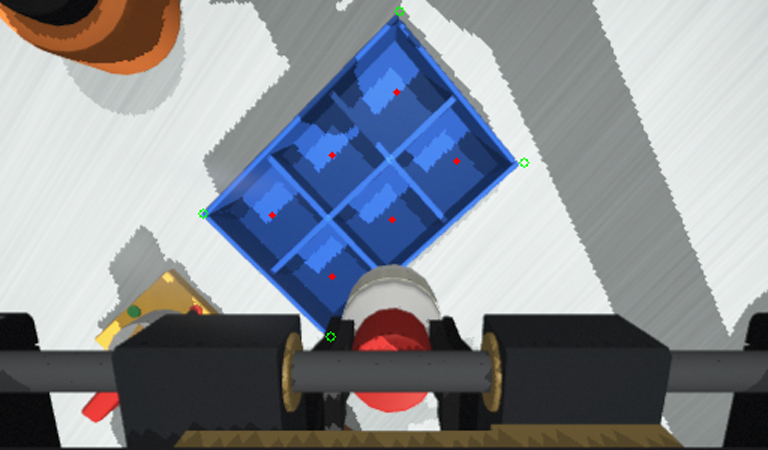

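The carrier's corners are at (397,17), (516,164), (205,212) and its divider crossings at (327,218) and (389,160) in this 1.5x view. My estimate from the top camera is about 3–5 mm off at the far end, so I refine it.

Run:
```python
from h import *
import pickle; p=pickle.load(open("pc.pkl","rb"))
f=lambda u,v,z:xy(p,(u/1.5,v/1.5),z)[:2]
T,R,L=f(397,17,.046),f(516,164,.046),f(205,212,.046); a,b=f(327,218,.04),f(389,160,.04)
for q in (T-R,T-L,a-b): print(np.linalg.norm(q),np.degrees(np.arctan2(q[1],q[0])))
print((R+L)/2,(a+b)/2)
c=((R+L)/2+(a+b)/2)/2; A=np.radians(-7.5); X=np.array([np.cos(A),np.sin(A)]);Y=np.array([-X[1],X[0]])
for sx in(-30,30):
  for sy in(-60,0,60): print(sx,sy,np.round(c+X*sx/1e3+Y*sy/1e3,4))
```

```text
0.11959128057077116 -7.888434968999718
0.17895768894779712 -97.71838211772376
0.0590729650247555 81.95561125408437
[0.54120988 0.03932794] [0.54138053 0.04087694]
-30 -60 [ 0.5037 -0.0155]
-30 0 [0.5116 0.044 ]
-30 60 [0.5194 0.1035]
30 -60 [ 0.5632 -0.0233]
30 0 [0.571  0.0362]
30 60 [0.5789 0.0957]
```

Run:
```python
from h import *
plan(.5194,.1035,.15)
```

```text
to [ 5.194000e-01  1.035000e-01  1.500000e-01 -1.400993e+02] t [ 0.0775 -0.0624  0.0146] a [-0.      0.0001 -0.0003] rows 1.8
```

>>> {"op": "play_rows", "data": {
  "commands": [
    {"fingers": 1,"tx": 0,"ty": -0.0624,"tz": 0.0146,"ax": 0,"ay": 0,"az": 0},
    {"fingers": 1,"tx": 0.04,"ty": -0.0624,"tz": 0.0146,"ax": 0,"ay": 0,"az": 0},
    {"fingers": 1,"tx": 0.0775,"ty": -0.0624,"tz": 0.0146,"ax": 0,"ay": 0,"az": 0},
    {"fingers": 1,"tx": 0.0775,"ty": -0.0624,"tz": 0.0146,"ax": 0,"ay": 0,"az": 0},
    {"fingers": 1,"tx": 0.0775,"ty": -0.0624,"tz": 0.0146,"ax": 0,"ay": 0,"az": 0}
  ]
}}

```text
time_s: 19.93
tcp_pos: [0.5189, 0.1027, 0.1493]
ee_rot: [[-0.004, -0.767, -0.641], [-0.003, -0.641, 0.767], [-1.0, 0.005, 0.001]]
wrist_force: [0.2, 0.1, 0.2]
gripper_width: 0.334
```

>>> {"op": "play_rows", "data": {
  "commands": [
    {"fingers": 1,"tx": 0,"ty": 0,"tz": 0,"ax": 0,"ay": 0,"az": 0},
    {"fingers": 1,"tx": 0,"ty": 0,"tz": 0,"ax": 0,"ay": 0,"az": 0},
    {"fingers": 1,"tx": 0,"ty": 0,"tz": 0,"ax": 0,"ay": 0,"az": 0}
  ]
}}

```text
time_s: 20.18
tcp_pos: [0.5205, 0.1043, 0.1523]
ee_rot: [[0.003, -0.767, -0.642], [0.001, -0.642, 0.767], [-1.0, -0.003, -0.001]]
wrist_force: [-0.3, -0.0, -0.4]
gripper_width: 0.336
```

Run:
```python
from h import *
st();plan(.5194,.1035,.073)
```

```text
t 20.18 tcp [0.5205 0.1043 0.1523] yaw -140.06 F [-0.3 -0.  -0.4] w 0.336 j [ 28.9  17.7 -20.1   0.  -51.9  11.1]
to [ 5.194000e-01  1.035000e-01  7.300000e-02 -1.400643e+02] t [0.1057 0.0022 0.0003] a [-0.     -0.0003  0.0011] rows 1.9
```

>>> {"op": "play_rows", "data": {
  "commands": [
    {"fingers": 1,"tx": 0.035,"ty": 0.001,"tz": 0,"ax": 0,"ay": 0,"az": 0},
    {"fingers": 1,"tx": 0.065,"ty": 0.001,"tz": 0,"ax": 0,"ay": 0,"az": 0},
    {"fingers": 1,"tx": 0.085,"ty": 0.001,"tz": 0,"ax": 0,"ay": 0,"az": 0},
    {"fingers": 1,"tx": 0.1,"ty": 0.001,"tz": 0,"ax": 0,"ay": 0,"az": 0},
    {"fingers": 1,"tx": 0.107,"ty": 0.001,"tz": 0,"ax": 0,"ay": 0,"az": 0}
  ]
}}

```text
time_s: 20.6
tcp_pos: [0.5189, 0.1034, 0.0715]
ee_rot: [[-0.001, -0.766, -0.643], [-0.002, -0.643, 0.766], [-1.0, 0.002, -0.001]]
wrist_force: [-14.0, -0.4, 39.3]
gripper_width: 0.335
```

>>> {"op": "play_rows", "data": {
  "commands": [
    {"fingers": 1,"tx": 0,"ty": 0,"tz": 0,"ax": 0,"ay": 0,"az": 0},
    {"fingers": 1,"tx": 0,"ty": 0,"tz": 0,"ax": 0,"ay": 0,"az": 0}
  ]
}}

```text
time_s: 20.77
tcp_pos: [0.52, 0.1042, 0.0718]
ee_rot: [[0.003, -0.766, -0.643], [0.001, -0.643, 0.766], [-1.0, -0.003, -0.001]]
wrist_force: [0.4, 0.7, 2.4]
gripper_width: 0.336
```

Run:
```python
from h import *
st()
```

```text
t 20.77 tcp [0.52   0.1042 0.0718] yaw -140.01 F [0.4 0.7 2.4] w 0.336 j [ 28.9  23.8 -25.2   0.  -40.8  11.1]
```

On the floor. Release, rise and set out for the next bottle.

>>> {"op": "play_rows", "data": {
  "commands": [
    {"fingers": 0.1,"tx": 0,"ty": 0,"tz": 0,"ax": 0,"ay": 0,"az": 0},
    {"fingers": 0.1,"tx": 0,"ty": 0,"tz": 0,"ax": 0,"ay": 0,"az": 0},
    {"fingers": 0.1,"tx": 0,"ty": 0,"tz": 0,"ax": 0,"ay": 0,"az": 0},
    {"fingers": 0.1,"tx": -0.01,"ty": 0,"tz": 0,"ax": 0,"ay": 0,"az": 0},
    {"fingers": 0.1,"tx": -0.05,"ty": 0,"tz": 0,"ax": 0,"ay": 0,"az": 0}
  ]
}}

```text
time_s: 21.18
tcp_pos: [0.5161, 0.1026, 0.1044]
ee_rot: [[-0.009, -0.767, -0.641], [-0.004, -0.641, 0.767], [-1.0, 0.01, 0.003]]
wrist_force: [0.7, 0.2, -0.4]
gripper_width: 0.445
```

>>> {"op": "play_rows", "data": {
  "commands": [
    {"fingers": 0.1,"tx": -0.05,"ty": 0,"tz": 0,"ax": 0,"ay": 0,"az": 0},
    {"fingers": -0.2,"tx": -0.1,"ty": 0,"tz": 0,"ax": 0,"ay": 0,"az": 0},
    {"fingers": -0.2,"tx": -0.14,"ty": 0,"tz": 0,"ax": 0,"ay": 0,"az": 0}
  ]
}}

```text
time_s: 21.43
tcp_pos: [0.5196, 0.1039, 0.2162]
ee_rot: [[0.003, -0.766, -0.643], [0.001, -0.643, 0.766], [-1.0, -0.003, -0.001]]
wrist_force: [1.3, 0.2, -0.1]
gripper_width: 0.532
```

Run:
```python
from h import *
st(); plan(.6208,-.2055,.2)
p=cap("wrist","w11"); print(caps(p))
```

```text
t 21.43 tcp [0.5196 0.1039 0.2162] yaw -140.01 F [ 1.3  0.2 -0.1] w 0.532 j [ 28.9  13.9 -15.2   0.1 -60.7  11.1]
to [   0.6208   -0.2055    0.2    -140.0128] t [ 0.0217  0.1618 -0.4028] a [-0.     -0.0004  0.0009] rows 7.8
[(np.int32(725), array([261.7, 183.9]), array([0.5162, 0.1074]))]
```

>>> {"op": "play_rows", "data": {
  "commands": [
    {"fingers": -0.2,"tx": 0.02,"ty": 0.1618,"tz": -0.4028,"ax": 0,"ay": 0,"az": 0},
    {"fingers": -0.2,"tx": 0.02,"ty": 0.1618,"tz": -0.4028,"ax": 0,"ay": 0,"az": 0},
    {"fingers": -0.2,"tx": 0.02,"ty": 0.1618,"tz": -0.4028,"ax": 0,"ay": 0,"az": 0},
    {"fingers": -0.2,"tx": 0.02,"ty": 0.1618,"tz": -0.4028,"ax": 0,"ay": 0,"az": 0},
    {"fingers": -0.2,"tx": 0.02,"ty": 0.1618,"tz": -0.4028,"ax": 0,"ay": 0,"az": 0}
  ]
}}

```text
time_s: 21.9
tcp_pos: [0.5839, -0.0957, 0.2035]
ee_rot: [[0.001, -0.766, -0.643], [0.0, -0.643, 0.766], [-1.0, -0.001, -0.0]]
wrist_force: [0.2, -0.0, 0.1]
gripper_width: 0.599
```

Run:
```python
from h import *
st(); plan(.6208,-.2055,.2)
```

```text
t 21.9 tcp [ 0.5839 -0.0957  0.2035] yaw -140.0 F [ 0.2 -0.   0.1] w 0.599 j [  6.4  20.5  -7.7   0.  -61.8  33.6]
to [   0.6208   -0.2055    0.2    -139.9971] t [ 0.0047  0.0564 -0.1438] a [-0.     -0.0001  0.0002] rows 2.8
```

>>> {"op": "play_rows", "data": {
  "commands": [
    {"fingers": -0.2,"tx": 0.004,"ty": 0.0564,"tz": -0.1438,"ax": 0,"ay": 0,"az": 0},
    {"fingers": -0.2,"tx": 0.004,"ty": 0.0564,"tz": -0.1438,"ax": 0,"ay": 0,"az": 0},
    {"fingers": -0.2,"tx": 0.004,"ty": 0.0564,"tz": -0.1438,"ax": 0,"ay": 0,"az": 0},
    {"fingers": -0.2,"tx": 0.004,"ty": 0.0564,"tz": -0.1438,"ax": 0,"ay": 0,"az": 0},
    {"fingers": -0.2,"tx": 0.004,"ty": 0.0564,"tz": -0.1438,"ax": 0,"ay": 0,"az": 0}
  ]
}}

```text
time_s: 22.32
tcp_pos: [0.6202, -0.2056, 0.1992]
ee_rot: [[-0.001, -0.769, -0.64], [0.0, -0.64, 0.769], [-1.0, 0.001, 0.001]]
wrist_force: [-0.0, -0.1, -0.7]
gripper_width: 0.6
```

Run:
```python
from h import *
st(); p=cap("wrist","w12"); c=caps(p); print(c)
q=min(c,key=lambda k:np.hypot(*(k[2]-[.62,-.2055])))[2]; plan(*q,.066)
print([(np.round(d["uv"],1).tolist(),round(d["score"],2),np.round(xy(p,d["uv"],0.05),3)) for o in("beaker","cleaner") for d in spotter.find_in(o,p)[:2]])
```

```text
t 22.32 tcp [ 0.6202 -0.2056  0.1992] yaw -140.23 F [-0.  -0.1 -0.7] w 0.6 j [ -4.2  26.5   1.4  -0.  -64.9  44. ]
[(np.int32(717), array([261.8, 184.1]), array([ 0.6187, -0.2053])), (np.int32(626), array([481.6, 211.8]), array([ 0.4337, -0.3223]))]
to [ 6.187000e-01 -2.053000e-01  6.600000e-02 -1.401208e+02] t [ 0.1781  0.0022 -0.    ] a [-0.      0.0003 -0.0002] rows 3.2
[([164.9, 100.8], 0.97, array([ 0.74 , -0.206,  0.05 ])), ([328.0, 19.5], 0.64, array([ 0.667, -0.357,  0.05 ]))]
```

>>> {"op": "play_rows", "data": {
  "commands": [
    {"fingers": -0.2,"tx": 0.055,"ty": 0.001,"tz": 0,"ax": 0,"ay": 0,"az": 0},
    {"fingers": -0.2,"tx": 0.11,"ty": 0.001,"tz": 0,"ax": 0,"ay": 0,"az": 0},
    {"fingers": -0.2,"tx": 0.15,"ty": 0.001,"tz": 0,"ax": 0,"ay": 0,"az": 0},
    {"fingers": -0.2,"tx": 0.17,"ty": 0.001,"tz": 0,"ax": 0,"ay": 0,"az": 0},
    {"fingers": -0.2,"tx": 0.176,"ty": 0.001,"tz": 0,"ax": 0,"ay": 0,"az": 0}
  ]
}}

```text
time_s: 22.88
tcp_pos: [0.6176, -0.2023, 0.0648]
ee_rot: [[-0.007, -0.765, -0.644], [0.001, -0.644, 0.765], [-1.0, 0.004, 0.005]]
wrist_force: [-0.3, 0.3, -0.2]
gripper_width: 0.598
```

>>> {"op": "play_rows", "data": {
  "commands": [
    {"fingers": -0.2,"tx": 0,"ty": 0,"tz": 0,"ax": 0,"ay": 0,"az": 0},
    {"fingers": 1,"tx": 0,"ty": 0,"tz": 0,"ax": 0,"ay": 0,"az": 0},
    {"fingers": 1,"tx": 0,"ty": 0,"tz": 0,"ax": 0,"ay": 0,"az": 0},
    {"fingers": 1,"tx": 0,"ty": 0,"tz": 0,"ax": 0,"ay": 0,"az": 0},
    {"fingers": 1,"tx": 0,"ty": 0,"tz": 0,"ax": 0,"ay": 0,"az": 0}
  ]
}}

```text
time_s: 23.3
tcp_pos: [0.6207, -0.2043, 0.0697]
ee_rot: [[0.003, -0.766, -0.642], [-0.0, -0.642, 0.766], [-1.0, -0.002, -0.002]]
wrist_force: [-0.5, -0.4, 0.1]
gripper_width: 0.383
```

>>> {"op": "play_rows", "data": {
  "commands": [
    {"fingers": 1,"tx": 0,"ty": 0,"tz": 0,"ax": 0,"ay": 0,"az": 0},
    {"fingers": 1,"tx": 0,"ty": 0,"tz": 0,"ax": 0,"ay": 0,"az": 0},
    {"fingers": 1,"tx": 0,"ty": 0,"tz": 0,"ax": 0,"ay": 0,"az": 0}
  ]
}}

```text
time_s: 23.55
tcp_pos: [0.6206, -0.2045, 0.0693]
ee_rot: [[0.002, -0.766, -0.642], [-0.001, -0.642, 0.766], [-1.0, -0.001, -0.002]]
wrist_force: [-0.6, 0.8, 5.3]
gripper_width: 0.333
```

>>> {"op": "play_rows", "data": {
  "commands": [
    {"fingers": 1,"tx": -0.02,"ty": 0,"tz": 0,"ax": 0,"ay": 0,"az": 0},
    {"fingers": 1,"tx": -0.06,"ty": 0,"tz": 0,"ax": 0,"ay": 0,"az": 0},
    {"fingers": 1,"tx": -0.1,"ty": 0,"tz": 0,"ax": 0,"ay": 0,"az": 0},
    {"fingers": 1,"tx": -0.14,"ty": 0,"tz": 0,"ax": 0,"ay": 0,"az": 0},
    {"fingers": 1,"tx": -0.16,"ty": 0,"tz": 0,"ax": 0,"ay": 0,"az": 0}
  ]
}}

```text
time_s: 23.97
tcp_pos: [0.6213, -0.2047, 0.1921]
ee_rot: [[0.005, -0.766, -0.643], [-0.001, -0.643, 0.766], [-1.0, -0.003, -0.004]]
wrist_force: [0.9, -0.0, -0.1]
gripper_width: 0.337
```

Run:
```python
from h import *
st();plan(.571,.0362,.18)
```

```text
t 23.97 tcp [ 0.6213 -0.2047  0.1921] yaw -140.02 F [ 0.9 -0.  -0.1] w 0.337 j [ -4.1  26.7   0.6   0.1 -63.5  44. ]
to [ 5.710000e-01  3.620000e-02  1.800000e-01 -1.400159e+02] t [ 0.0153 -0.155   0.2893] a [-0.     -0.0014  0.001 ] rows 5.9
```

>>> {"op": "play_rows", "data": {
  "commands": [
    {"fingers": 1,"tx": 0,"ty": -0.155,"tz": 0.289,"ax": 0,"ay": 0,"az": 0},
    {"fingers": 1,"tx": 0,"ty": -0.155,"tz": 0.289,"ax": 0,"ay": 0,"az": 0},
    {"fingers": 1,"tx": 0,"ty": -0.155,"tz": 0.289,"ax": 0,"ay": 0,"az": 0},
    {"fingers": 1,"tx": 0,"ty": -0.155,"tz": 0.289,"ax": 0,"ay": 0,"az": 0},
    {"fingers": 1,"tx": 0,"ty": -0.155,"tz": 0.289,"ax": 0,"ay": 0,"az": 0}
  ]
}}

```text
time_s: 24.38
tcp_pos: [0.5764, 0.0012, 0.1877]
ee_rot: [[-0.001, -0.767, -0.642], [0.0, -0.642, 0.767], [-1.0, 0.001, 0.001]]
wrist_force: [0.5, -0.1, -1.3]
gripper_width: 0.333
```

Run:
```python
from h import *
st();plan(.571,.0362,.14)
```

```text
t 24.38 tcp [0.5764 0.0012 0.1877] yaw -140.09 F [ 0.5 -0.1 -1.3] w 0.333 j [ 16.2  19.9 -11.   -0.  -59.1  23.7]
to [ 5.710000e-01  3.620000e-02  1.400000e-01 -1.400878e+02] t [ 0.0636 -0.0245  0.0403] a [-0.      0.0002 -0.0002] rows 1.4
```

>>> {"op": "play_rows", "data": {
  "commands": [
    {"fingers": 1,"tx": 0,"ty": -0.0245,"tz": 0.0403,"ax": 0,"ay": 0,"az": 0},
    {"fingers": 1,"tx": 0.04,"ty": -0.0245,"tz": 0.0403,"ax": 0,"ay": 0,"az": 0},
    {"fingers": 1,"tx": 0.06,"ty": -0.0245,"tz": 0.0403,"ax": 0,"ay": 0,"az": 0},
    {"fingers": 1,"tx": 0.06,"ty": -0.0245,"tz": 0.0403,"ax": 0,"ay": 0,"az": 0},
    {"fingers": 1,"tx": 0.06,"ty": -0.0245,"tz": 0.0403,"ax": 0,"ay": 0,"az": 0}
  ]
}}

```text
time_s: 24.8
tcp_pos: [0.5716, 0.0345, 0.1423]
ee_rot: [[-0.002, -0.766, -0.643], [-0.001, -0.643, 0.766], [-1.0, 0.002, 0.001]]
wrist_force: [1.1, -0.5, -1.0]
gripper_width: 0.34
```

>>> {"op": "play_rows", "data": {
  "commands": [
    {"fingers": 1,"tx": 0,"ty": 0,"tz": 0,"ax": 0,"ay": 0,"az": 0},
    {"fingers": 1,"tx": 0,"ty": 0,"tz": 0,"ax": 0,"ay": 0,"az": 0},
    {"fingers": 1,"tx": 0,"ty": 0,"tz": 0,"ax": 0,"ay": 0,"az": 0}
  ]
}}

```text
time_s: 25.05
tcp_pos: [0.5729, 0.0343, 0.1443]
ee_rot: [[0.002, -0.767, -0.642], [0.001, -0.642, 0.767], [-1.0, -0.002, -0.001]]
wrist_force: [-0.3, 0.3, -1.1]
gripper_width: 0.34
```

Run:
```python
from h import *
st();plan(.571,.0362,.074)
```

```text
t 25.05 tcp [0.5729 0.0343 0.1443] yaw -140.08 F [-0.3  0.3 -1.1] w 0.34 j [ 19.6  22.1 -14.6   0.  -53.1  20.3]
to [ 5.710000e-01  3.620000e-02  7.400000e-02 -1.400826e+02] t [0.0937 0.0006 0.0036] a [-0.     -0.0003  0.0007] rows 1.7
```

>>> {"op": "play_rows", "data": {
  "commands": [
    {"fingers": 1,"tx": 0.035,"ty": 0,"tz": 0.003,"ax": 0,"ay": 0,"az": 0},
    {"fingers": 1,"tx": 0.06,"ty": 0,"tz": 0.003,"ax": 0,"ay": 0,"az": 0},
    {"fingers": 1,"tx": 0.075,"ty": 0,"tz": 0.003,"ax": 0,"ay": 0,"az": 0},
    {"fingers": 1,"tx": 0.085,"ty": 0,"tz": 0.003,"ax": 0,"ay": 0,"az": 0},
    {"fingers": 1,"tx": 0.09,"ty": 0,"tz": 0.003,"ax": 0,"ay": 0,"az": 0}
  ]
}}

```text
time_s: 25.47
tcp_pos: [0.5707, 0.0361, 0.0751]
ee_rot: [[-0.0, -0.767, -0.642], [-0.0, -0.642, 0.767], [-1.0, 0.0, 0.0]]
wrist_force: [-0.3, -0.6, -1.1]
gripper_width: 0.338
```

>>> {"op": "play_rows", "data": {
  "commands": [
    {"fingers": 1,"tx": 0.003,"ty": 0,"tz": 0,"ax": 0,"ay": 0,"az": 0},
    {"fingers": 1,"tx": 0.004,"ty": 0,"tz": 0,"ax": 0,"ay": 0,"az": 0},
    {"fingers": 1,"tx": 0.004,"ty": 0,"tz": 0,"ax": 0,"ay": 0,"az": 0}
  ]
}}

```text
time_s: 25.72
tcp_pos: [0.5713, 0.0364, 0.0734]
ee_rot: [[0.002, -0.766, -0.642], [0.0, -0.642, 0.766], [-1.0, -0.001, -0.001]]
wrist_force: [-0.1, -0.1, -0.0]
gripper_width: 0.34
```

Run:
```python
from h import *
st()
```

```text
t 25.72 tcp [0.5713 0.0364 0.0734] yaw -140.03 F [-0.1 -0.1 -0. ] w 0.34 j [ 19.9  27.  -19.    0.  -43.9  20.1]
```

Gently on the floor. Release, rise and go to the third bottle.

>>> {"op": "play_rows", "data": {
  "commands": [
    {"fingers": 0.1,"tx": 0,"ty": 0,"tz": 0,"ax": 0,"ay": 0,"az": 0},
    {"fingers": 0.1,"tx": 0,"ty": 0,"tz": 0,"ax": 0,"ay": 0,"az": 0},
    {"fingers": 0.1,"tx": 0,"ty": 0,"tz": 0,"ax": 0,"ay": 0,"az": 0},
    {"fingers": 0.1,"tx": -0.01,"ty": 0,"tz": 0,"ax": 0,"ay": 0,"az": 0},
    {"fingers": 0.1,"tx": -0.05,"ty": 0,"tz": 0,"ax": 0,"ay": 0,"az": 0}
  ]
}}

```text
time_s: 26.13
tcp_pos: [0.5676, 0.0357, 0.1066]
ee_rot: [[-0.01, -0.767, -0.641], [-0.002, -0.641, 0.767], [-1.0, 0.009, 0.005]]
wrist_force: [-0.5, -0.4, -0.6]
gripper_width: 0.446
```

>>> {"op": "play_rows", "data": {
  "commands": [
    {"fingers": 0.1,"tx": -0.05,"ty": 0,"tz": 0,"ax": 0,"ay": 0,"az": 0},
    {"fingers": -0.2,"tx": -0.1,"ty": 0,"tz": 0,"ax": 0,"ay": 0,"az": 0},
    {"fingers": -0.2,"tx": -0.14,"ty": 0,"tz": 0,"ax": 0,"ay": 0,"az": 0}
  ]
}}

```text
time_s: 26.38
tcp_pos: [0.5714, 0.0364, 0.2189]
ee_rot: [[0.004, -0.766, -0.643], [0.0, -0.643, 0.766], [-1.0, -0.003, -0.002]]
wrist_force: [0.4, 0.5, -0.7]
gripper_width: 0.528
```

Run:
```python
from h import *
st(); plan(.4355,-.322,.2)
```

```text
t 26.38 tcp [0.5714 0.0364 0.2189] yaw -140.0 F [ 0.4  0.5 -0.7] w 0.528 j [ 19.9  17.8  -9.2   0.1 -62.7  20.1]
to [   0.4355   -0.322     0.2    -140.0039] t [ 0.0244  0.446  -0.2496] a [-0.     -0.0007  0.001 ] rows 9.2
```

>>> {"op": "play_rows", "data": {
  "commands": [
    {"fingers": -0.2,"tx": 0.01,"ty": 0.223,"tz": -0.125,"ax": 0,"ay": 0,"az": 0},
    {"fingers": -0.2,"tx": 0.01,"ty": 0.223,"tz": -0.125,"ax": 0,"ay": 0,"az": 0},
    {"fingers": -0.2,"tx": 0.01,"ty": 0.223,"tz": -0.125,"ax": 0,"ay": 0,"az": 0},
    {"fingers": -0.2,"tx": 0.01,"ty": 0.223,"tz": -0.125,"ax": 0,"ay": 0,"az": 0},
    {"fingers": -0.2,"tx": 0.01,"ty": 0.223,"tz": -0.125,"ax": 0,"ay": 0,"az": 0}
  ]
}}

```text
time_s: 26.8
tcp_pos: [0.5009, -0.1453, 0.2085]
ee_rot: [[0.0, -0.767, -0.641], [-0.0, -0.641, 0.767], [-1.0, -0.0, -0.0]]
wrist_force: [-0.2, 0.5, -0.7]
gripper_width: 0.597
```

>>> {"op": "play_rows", "data": {
  "commands": [
    {"fingers": -0.2,"tx": 0.01,"ty": 0.223,"tz": -0.125,"ax": 0,"ay": 0,"az": 0},
    {"fingers": -0.2,"tx": 0.01,"ty": 0.223,"tz": -0.125,"ax": 0,"ay": 0,"az": 0},
    {"fingers": -0.2,"tx": 0.01,"ty": 0.223,"tz": -0.125,"ax": 0,"ay": 0,"az": 0},
    {"fingers": -0.2,"tx": 0.01,"ty": 0.223,"tz": -0.125,"ax": 0,"ay": 0,"az": 0},
    {"fingers": -0.2,"tx": 0.01,"ty": 0.223,"tz": -0.125,"ax": 0,"ay": 0,"az": 0}
  ]
}}

```text
time_s: 27.22
tcp_pos: [0.4332, -0.3249, 0.2008]
ee_rot: [[0.001, -0.768, -0.641], [-0.001, -0.641, 0.768], [-1.0, -0.0, -0.001]]
wrist_force: [0.3, 0.5, -0.1]
gripper_width: 0.595
```

Run:
```python
from h import *
st(); p=cap("wrist","w13"); c=caps(p); print(c)
if c:
    q=min(c,key=lambda k:np.hypot(*(k[2]-[.4355,-.322])))[2]; plan(*q,.066)
```

```text
t 27.22 tcp [ 0.4332 -0.3249  0.2008] yaw -140.15 F [ 0.3  0.5 -0.1] w 0.595 j [-19.7  15.9 -14.9   0.  -59.2  59.5]
[(np.int32(702), array([253.3, 183.9]), array([ 0.4381, -0.3194]))]
to [ 4.38100e-01 -3.19400e-01  6.60000e-02 -1.40308e+02] t [ 0.1793 -0.0126  0.003 ] a [ 0.     -0.0002 -0.0004] rows 3.2
```

>>> {"op": "play_rows", "data": {
  "commands": [
    {"fingers": -0.2,"tx": 0.055,"ty": -0.0115,"tz": 0.001,"ax": 0,"ay": 0,"az": 0},
    {"fingers": -0.2,"tx": 0.11,"ty": -0.0115,"tz": 0.001,"ax": 0,"ay": 0,"az": 0},
    {"fingers": -0.2,"tx": 0.15,"ty": -0.0115,"tz": 0.001,"ax": 0,"ay": 0,"az": 0},
    {"fingers": -0.2,"tx": 0.17,"ty": -0.0115,"tz": 0.001,"ax": 0,"ay": 0,"az": 0},
    {"fingers": -0.2,"tx": 0.178,"ty": -0.0115,"tz": 0.001,"ax": 0,"ay": 0,"az": 0}
  ]
}}

```text
time_s: 27.68
tcp_pos: [0.4393, -0.3154, 0.0642]
ee_rot: [[-0.005, -0.767, -0.642], [0.002, -0.642, 0.767], [-1.0, 0.003, 0.005]]
wrist_force: [-0.1, -0.1, 0.2]
gripper_width: 0.602
```

>>> {"op": "play_rows", "data": {
  "commands": [
    {"fingers": -0.2,"tx": 0,"ty": 0,"tz": 0,"ax": 0,"ay": 0,"az": 0},
    {"fingers": 1,"tx": 0,"ty": 0,"tz": 0,"ax": 0,"ay": 0,"az": 0},
    {"fingers": 1,"tx": 0,"ty": 0,"tz": 0,"ax": 0,"ay": 0,"az": 0},
    {"fingers": 1,"tx": 0,"ty": 0,"tz": 0,"ax": 0,"ay": 0,"az": 0},
    {"fingers": 1,"tx": 0,"ty": 0,"tz": 0,"ax": 0,"ay": 0,"az": 0}
  ]
}}

```text
time_s: 28.1
tcp_pos: [0.4415, -0.3163, 0.068]
ee_rot: [[0.002, -0.766, -0.643], [-0.001, -0.643, 0.766], [-1.0, -0.001, -0.002]]
wrist_force: [0.2, -0.8, 1.2]
gripper_width: 0.384
```

>>> {"op": "play_rows", "data": {
  "commands": [
    {"fingers": 1,"tx": 0,"ty": 0,"tz": 0,"ax": 0,"ay": 0,"az": 0},
    {"fingers": 1,"tx": 0,"ty": 0,"tz": 0,"ax": 0,"ay": 0,"az": 0},
    {"fingers": 1,"tx": 0,"ty": 0,"tz": 0,"ax": 0,"ay": 0,"az": 0}
  ]
}}

```text
time_s: 28.35
tcp_pos: [0.4415, -0.3164, 0.0676]
ee_rot: [[0.002, -0.766, -0.643], [-0.001, -0.643, 0.766], [-1.0, -0.001, -0.002]]
wrist_force: [-0.6, -0.4, 5.6]
gripper_width: 0.342
```

>>> {"op": "play_rows", "data": {
  "commands": [
    {"fingers": 1,"tx": -0.02,"ty": 0,"tz": 0,"ax": 0,"ay": 0,"az": 0},
    {"fingers": 1,"tx": -0.06,"ty": 0,"tz": 0,"ax": 0,"ay": 0,"az": 0},
    {"fingers": 1,"tx": -0.1,"ty": 0,"tz": 0,"ax": 0,"ay": 0,"az": 0},
    {"fingers": 1,"tx": -0.14,"ty": 0,"tz": 0,"ax": 0,"ay": 0,"az": 0},
    {"fingers": 1,"tx": -0.16,"ty": 0,"tz": 0,"ax": 0,"ay": 0,"az": 0}
  ]
}}

```text
time_s: 28.77
tcp_pos: [0.4421, -0.3166, 0.1901]
ee_rot: [[0.005, -0.766, -0.643], [-0.002, -0.643, 0.766], [-1.0, -0.002, -0.005]]
wrist_force: [-0.4, 0.6, -0.7]
gripper_width: 0.345
```

Run:
```python
from h import *
st();plan(.5037,-.0155,.19)
```

```text
t 28.77 tcp [ 0.4421 -0.3166  0.1901] yaw -140.01 F [-0.4  0.6 -0.7] w 0.345 j [-18.5  16.6 -15.6   0.  -57.5  58.5]
to [ 5.037000e-01 -1.550000e-02  1.900000e-01 -1.400082e+02] t [-0.0004 -0.3209  0.2548] a [-0.     -0.0015  0.0007] rows 7.4
```

>>> {"op": "play_rows", "data": {
  "commands": [
    {"fingers": 1,"tx": 0,"ty": -0.2,"tz": 0.16,"ax": 0,"ay": 0,"az": 0},
    {"fingers": 1,"tx": 0,"ty": -0.2,"tz": 0.16,"ax": 0,"ay": 0,"az": 0},
    {"fingers": 1,"tx": 0,"ty": -0.2,"tz": 0.16,"ax": 0,"ay": 0,"az": 0},
    {"fingers": 1,"tx": 0,"ty": -0.2,"tz": 0.16,"ax": 0,"ay": 0,"az": 0},
    {"fingers": 1,"tx": 0,"ty": -0.2,"tz": 0.16,"ax": 0,"ay": 0,"az": 0}
  ]
}}

```text
time_s: 29.18
tcp_pos: [0.4786, -0.1247, 0.1863]
ee_rot: [[-0.0, -0.765, -0.643], [0.001, -0.643, 0.765], [-1.0, -0.0, 0.001]]
wrist_force: [0.6, 0.5, -1.2]
gripper_width: 0.337
```

>>> {"op": "play_rows", "data": {
  "commands": [
    {"fingers": 1,"tx": 0,"ty": -0.12,"tz": 0.095,"ax": 0,"ay": 0,"az": 0},
    {"fingers": 1,"tx": 0,"ty": -0.12,"tz": 0.095,"ax": 0,"ay": 0,"az": 0},
    {"fingers": 1,"tx": 0,"ty": -0.12,"tz": 0.095,"ax": 0,"ay": 0,"az": 0},
    {"fingers": 1,"tx": 0,"ty": -0.12,"tz": 0.095,"ax": 0,"ay": 0,"az": 0},
    {"fingers": 1,"tx": 0,"ty": -0.12,"tz": 0.095,"ax": 0,"ay": 0,"az": 0}
  ]
}}

```text
time_s: 29.6
tcp_pos: [0.5018, -0.0136, 0.186]
ee_rot: [[-0.001, -0.764, -0.645], [0.0, -0.645, 0.764], [-1.0, 0.001, 0.001]]
wrist_force: [0.0, 0.2, -0.9]
gripper_width: 0.341
```

Run:
```python
from h import *
st();plan(.5037,-.0155,.14)
```

```text
t 29.6 tcp [ 0.5018 -0.0136  0.186 ] yaw -139.85 F [ 0.   0.2 -0.9] w 0.341 j [ 17.   13.1 -21.2  -0.  -55.8  23.2]
to [ 5.037000e-01 -1.550000e-02  1.400000e-01 -1.398519e+02] t [ 0.0614 -0.0003 -0.0037] a [-0.      0.0003 -0.0003] rows 1.1
```

>>> {"op": "play_rows", "data": {
  "commands": [
    {"fingers": 1,"tx": 0.03,"ty": 0,"tz": -0.002,"ax": 0,"ay": 0,"az": 0},
    {"fingers": 1,"tx": 0.06,"ty": 0,"tz": -0.002,"ax": 0,"ay": 0,"az": 0},
    {"fingers": 1,"tx": 0.06,"ty": 0,"tz": -0.002,"ax": 0,"ay": 0,"az": 0},
    {"fingers": 1,"tx": 0.06,"ty": 0,"tz": -0.002,"ax": 0,"ay": 0,"az": 0},
    {"fingers": 1,"tx": 0.06,"ty": 0,"tz": -0.002,"ax": 0,"ay": 0,"az": 0}
  ]
}}

```text
time_s: 30.02
tcp_pos: [0.5035, -0.0171, 0.1424]
ee_rot: [[0.001, -0.767, -0.642], [-0.0, -0.642, 0.767], [-1.0, -0.001, -0.001]]
wrist_force: [1.2, -0.3, -1.0]
gripper_width: 0.342
```

Run:
```python
from h import *
st();plan(.5037,-.0155,.074)
```

```text
t 30.02 tcp [ 0.5035 -0.0171  0.1424] yaw -140.07 F [ 1.2 -0.3 -1. ] w 0.342 j [ 16.6  16.1 -24.4   0.  -49.5  23.3]
to [ 5.037000e-01 -1.550000e-02  7.400000e-02 -1.400746e+02] t [ 0.0912 -0.0015  0.0015] a [-0.     -0.0003  0.0002] rows 1.6
```

>>> {"op": "play_rows", "data": {
  "commands": [
    {"fingers": 1,"tx": 0.035,"ty": -0.0015,"tz": 0.0015,"ax": 0,"ay": 0,"az": 0},
    {"fingers": 1,"tx": 0.06,"ty": -0.0015,"tz": 0.0015,"ax": 0,"ay": 0,"az": 0},
    {"fingers": 1,"tx": 0.075,"ty": -0.0015,"tz": 0.0015,"ax": 0,"ay": 0,"az": 0},
    {"fingers": 1,"tx": 0.085,"ty": -0.0015,"tz": 0.0015,"ax": 0,"ay": 0,"az": 0},
    {"fingers": 1,"tx": 0.09,"ty": -0.0015,"tz": 0.0015,"ax": 0,"ay": 0,"az": 0}
  ]
}}

```text
time_s: 30.43
tcp_pos: [0.5036, -0.015, 0.0743]
ee_rot: [[0.001, -0.767, -0.642], [0.0, -0.642, 0.767], [-1.0, -0.001, -0.001]]
wrist_force: [-0.8, -0.1, -0.8]
gripper_width: 0.339
```

>>> {"op": "play_rows", "data": {
  "commands": [
    {"fingers": 1,"tx": 0.003,"ty": 0,"tz": 0,"ax": 0,"ay": 0,"az": 0},
    {"fingers": 1,"tx": 0.004,"ty": 0,"tz": 0,"ax": 0,"ay": 0,"az": 0},
    {"fingers": 1,"tx": 0.004,"ty": 0,"tz": 0,"ax": 0,"ay": 0,"az": 0}
  ]
}}

```text
time_s: 30.68
tcp_pos: [0.5037, -0.0148, 0.0718]
ee_rot: [[0.002, -0.766, -0.642], [0.0, -0.642, 0.766], [-1.0, -0.001, -0.001]]
wrist_force: [-0.5, 0.0, -0.8]
gripper_width: 0.34
```

Run:
```python
from h import *
st()
```

```text
t 30.68 tcp [ 0.5037 -0.0148  0.0718] yaw -140.03 F [-0.5  0.  -0.8] w 0.34 j [ 16.8  21.8 -28.8   0.  -39.3  23.1]
```

>>> {"op": "play_rows", "data": {
  "commands": [
    {"fingers": 0.1,"tx": 0,"ty": 0,"tz": 0,"ax": 0,"ay": 0,"az": 0},
    {"fingers": 0.1,"tx": 0,"ty": 0,"tz": 0,"ax": 0,"ay": 0,"az": 0},
    {"fingers": 0.1,"tx": 0,"ty": 0,"tz": 0,"ax": 0,"ay": 0,"az": 0},
    {"fingers": 0.1,"tx": -0.01,"ty": 0,"tz": 0,"ax": 0,"ay": 0,"az": 0},
    {"fingers": 0.1,"tx": -0.05,"ty": 0,"tz": 0,"ax": 0,"ay": 0,"az": 0}
  ]
}}

```text
time_s: 31.1
tcp_pos: [0.5001, -0.0154, 0.1058]
ee_rot: [[-0.009, -0.767, -0.642], [-0.002, -0.642, 0.767], [-1.0, 0.008, 0.005]]
wrist_force: [0.9, 0.4, -0.2]
gripper_width: 0.445
```

>>> {"op": "play_rows", "data": {
  "commands": [
    {"fingers": 0.1,"tx": -0.08,"ty": 0,"tz": 0,"ax": 0,"ay": 0,"az": 0},
    {"fingers": 0.1,"tx": -0.14,"ty": 0,"tz": 0,"ax": 0,"ay": 0,"az": 0},
    {"fingers": 0.1,"tx": -0.2,"ty": -0.03,"tz": 0.05,"ax": 0,"ay": 0,"az": 0},
    {"fingers": 0.1,"tx": -0.2,"ty": -0.06,"tz": 0.12,"ax": 0,"ay": 0,"az": 0},
    {"fingers": 0.1,"tx": -0.2,"ty": -0.06,"tz": 0.12,"ax": 0,"ay": 0,"az": 0}
  ]
}}

```text
time_s: 31.52
tcp_pos: [0.4802, 0.0829, 0.2617]
ee_rot: [[0.005, -0.768, -0.64], [0.002, -0.64, 0.768], [-1.0, -0.005, -0.001]]
wrist_force: [0.7, 1.0, -1.6]
gripper_width: 0.449
```

Run:
```python
from h import *
st(); p=cap("wrist","w14"); print(caps(p)); cap("top","t14"); cap("scene","s14")
a=cv2.imread("pics/w14.png")[:220]; b=cv2.imread("pics/t14.png")[80:320,60:460]; c=cv2.imread("pics/s14.png")[120:300,100:380]
o=np.zeros((600,800,3),np.uint8); o[:220,:512]=a; o[220:580,:600]=cv2.resize(b,None,fx=1.5,fy=1.5,interpolation=cv2.INTER_CUBIC); o[:180,515:795]=c; cv2.imwrite("pics/m14.png",o)
```

```text
t 31.52 tcp [0.4802 0.0829 0.2617] yaw -140.19 F [ 0.7  1.  -1.6] w 0.449 j [ 29.    7.5 -16.5   0.  -65.7  10.8]
[(np.int32(655), array([225.8,  84.6]), array([0.5711, 0.0347])), (np.int32(635), array([306.2,  87.4]), array([ 0.5019, -0.019 ])), (np.int32(516), array([223.5, 171.2]), array([0.5139, 0.1121])), (np.int32(38), array([113.7, 206.9]), array([0.5889, 0.2319]))]
```

View pics/m14.png

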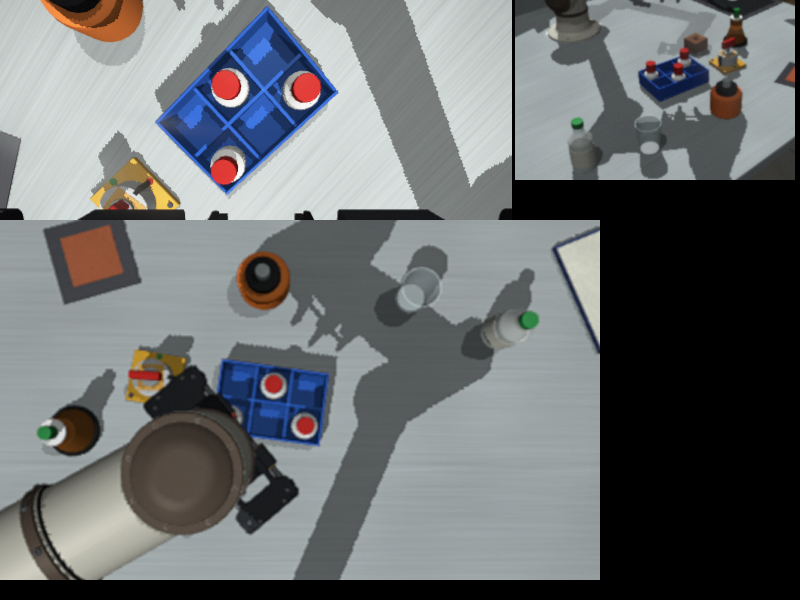

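All three bottles stand in separate cells (caps at (226,85), (303,90) and (224,170) in the wrist view). The stopper is in the flask, the key is in the shut-off, and the burner, beaker and green-capped bottle are where they were.

>>> {"op": "play_rows", "data": {
  "commands": [
    {"fingers": 0.1,"tx": 0,"ty": 0,"tz": 0,"ax": 0,"ay": 0,"az": 0},
    {"fingers": 0.1,"tx": 0,"ty": 0,"tz": 0,"ax": 0,"ay": 0,"az": 0},
    {"fingers": 0.1,"tx": 0,"ty": 0,"tz": 0,"ax": 0,"ay": 0,"az": 0},
    {"fingers": 0.1,"tx": 0,"ty": 0,"tz": 0,"ax": 0,"ay": 0,"az": 0}
  ]
}}

```text
time_s: 32.0
tcp_pos: [0.4799, 0.0813, 0.2576]
ee_rot: [[-0.001, -0.768, -0.641], [-0.001, -0.641, 0.768], [-1.0, 0.002, 0.0]]
wrist_force: [-0.1, -0.3, 0.3]
gripper_width: 0.451
```

Run:
```python
from h import *
st(); p=cap("top"); print([(k[0],k[1]) for k in caps(p)]); print(job.finish_job())
```

```text
t 32.0 tcp [0.4799 0.0813 0.2576] yaw -140.14 F [-0.1 -0.3  0.3] w 0.451 j [ 28.8   7.8 -16.8   0.  -65.6  11.1]
[(np.int32(106), array([155.9, 183.1])), (np.int32(97), array([242., 189.])), (np.int32(95), array([263.3, 216.7]))]
the job is handed in; nothing more can be done
None
```

I shut the gas first: the key went fully into the socket and I turned it clockwise until the torque rose at the stop, with the pointer on the red dot. The key is still there. Then I pushed the stopper home in the flask and put the three red-capped bottles present into separate carrier cells. I handed the job in at about 32 s, with the gripper clear of everything.

- **Final pictures:** The key is in the shut-off, the stopper sits in the neck, and the three bottles stand upright in different cells. The burner, beaker and green-capped bottle look unmoved.
- **Doubtful reading:** The first bottle's cap measured about 10 mm from its cell centre in the last wrist view. I put that down to the oblique view, because its release pose and floor contact matched the cell. I did not confirm it from above, as the arm hid that bottle from the top camera.
- **Contact force:** Setting the first bottle down gave a brief wrist-force peak of 39 N, through the bottle. I set the other two down more slowly and saw almost no force.
- **Gas angle:** I judged it shut from the picture and the torque rise; the joint value itself was not readable.

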